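# Lay, gauge and sort printed clamp blocks

### The arm

A 6-joint arm with a two-finger parallel gripper is mounted at the origin on the work surface. World frame = base frame: x ahead of the robot, y to its left, z up, the work surface at z = 0. Lengths are in m, angles in rad, forces in N, time in s.
With the tool pointing down it reaches from about 0.4 to 0.825 m from the base axis. Payload 7 kg.
Tool frame: the origin (TCP) lies midway between the tips of the shut fingers; the grasp point (between the pads) lies 19 mm behind it; z points along the fingers, y is the line along which they close (so a half turn about z gives the same grasp; the last joint's range is limited). The gripper opens to 88 mm and grips with 3 to 60 N. Pads are 19 mm wide; open, the fingers measure 130 mm over their backs; the gripper's body (78 mm by 193 mm) begins 47 mm behind the grasp point.
Start: joints at [-0.931, 0.359, 0.012, 0, -1.224, -0.288], TCP at [0.233, -0.634, 0.227] pointing down, gripper open.
Joint ranges: [-3.07, 3.07], [-1.43, 2.12], [-1.02, 1.25], [-3.03, 1.67], [-3.05, -0], [-3.03, 3.03]. Speed limits (rad/s): [2.39, 2.39, 3.01, 3.14, 3.14, 3.14].

### API

Orientations are given as [roll, pitch, yaw] about the fixed x, y, z axes, in that order (R = Rz(yaw) Ry(pitch) Rx(roll)).
In Python, from station import get_state, grab_frame, calibration, job_done, boxes_of, regions_of, spot_point gives the robot as it stands. The module is installed in compiled form; this text tells all that it offers.
- The arm moves only by the tool arm_command, never from a script. Its argument "commands" is a list of rows, each an object of numbers: "tx", "ty", "tz": the shift along the tool's x, y, z each as a share of 25 cm, from -1 to 1; "twist": the turn about the tool's z as a share of 180 degrees, from -1 to 1. A call has exactly 8 rows; each row is the pose to reach, as a shift and turn from the pose commanded when the call began, along the tool's axes at that moment, turning the shorter way round; what a row does not reach only later rows make up. A row lasts 1/12 s, in which the tool goes at most 41.7 mm and 7.16 degrees, less where a joint would pass 70% of its speed; a pose out of reach is approached as far as the arm can. A call with a number of a shift or a turn outside -1 to 1 is refused whole. A call with a gripper value outside its range is refused whole. "claw" is the opening, from 0 (shut) to 1 (fully open), set as the call begins (left out, the last holds). The fingers move at their own pace and stop on an object; "grip_force" is the grip in N (left out, the last holds). Time passes only in rows, so rows that repeat a pose let the fingers close, or fill a call up. It gives the time, the measured TCP pose, the force, the opening and the grip force at its end, in the units of the state.
- get_state(): the state, without advancing time (a new reading comes with each control period).
- grab_frame(name): name is "scene" or "top" or "wrist"; returns the picture (400x640x3 uint8, red, green, blue); there is no depth.
- calibration(name): a dict with "camera_matrix" (3x3 intrinsics, pixels), "extrinsics" (4x4, takes a point from camera to world coordinates). Camera axes: x right, y down, z forward; pixel columns grow to the right and rows downward; lengths in m; the calibration is good to about 2 mm. A picture is of the moment at which its call begins: read the wrist's pose just before it. calibration takes no time and is no camera call; for the wrist camera it gives the pose at the moment of the call.
- job_done(): hands the job in; it is judged then, once.
Trained networks look in the newest picture that a camera, given by its name, has taken for a name from the list of things; names that differ only in an ending like _2 or _b are one class to them, and where a whole thing is asked for, a point or a joint stands for the part that bears it (a point fixed in the world has none). Each returns a list of dicts, best first, with "score" (0 to 1); they miss things now and then, are a little off and sometimes report something else, mostly with a low value. They report only what shows in the picture. A call takes as long as a camera call. They do not tell look-alikes from the thing itself.
- boxes_of(query, camera): "rect" ([left, top, right, bottom] in pixels, round what is visible of it).
- regions_of(query, camera): "region" (400x640 bool, what is visible of it) and "rect" ([left, top, right, bottom] in pixels, round what is visible of it).
- spot_point(query, camera): "uv" ([column, row] in pixels: a listed point, or the origin of a listed thing).
The state is a dict: "t": time; "q": joint angles; "qd": joint speeds; "joint_efforts": joint torques, N m; "eef_pos": TCP position; "ee_rot": TCP orientation; "force": force on the tool from outside, world axes, zero at the start; "moment": the same for the moment, N m; "width": finger opening in m; "gripper_force": force on a finger pad.
Only numpy, scipy, OpenCV 4.12 (cv2) and the standard library are available. Lean on these libraries where they do the work, as an engineer would, in place of code of your own. Each camera call takes 0.05 s, during which the arm holds its last target. There are 200 camera calls.

### The job

First butt each standing printed block against the near edge of the aluminium plate and push its top so that it tips over and lies flat on the plate with its bore upright. When all of them lie there, take the pin gauge and lower it as far as it goes into every bore, one block after another from the robot's left to its right, then put the gauge back upright in its holder. Lay the blocks whose bore lets the pin in up to its shoulder flat in the low grey tray and the others flat in the cardboard carton, still with their bores upright, and leave the bystanders where they are.

Things in the scene. Friction and masses are not known exactly. Their poses are not given: they have to be found in the camera images.
- block_1a: Olive printed block, 50 (x) x 42 (y) x 100 (z) mm, 160 g, standing at first in the robot's left (+y) lane (1a or 1b is there). Origin: centre of its foot; z along its length, x along its bore: 20 mm wide, right through, 62 mm from the foot, mouths alike on both faces. The bore is either clear or pinched to 14 mm from 16 mm to 34 mm deep; the name does not tell which. The state gives None if absent.
- block_1b: Olive printed block, 50 (x) x 42 (y) x 100 (z) mm, 160 g, standing at first in the robot's left (+y) lane (1a or 1b is there). Origin: centre of its foot; z along its length, x along its bore: 20 mm wide, right through, 62 mm from the foot, mouths alike on both faces. The bore is either clear or pinched to 14 mm from 16 mm to 34 mm deep; the name does not tell which. The state gives None if absent.
- block_2a: Olive printed block, 50 (x) x 42 (y) x 100 (z) mm, 160 g, standing at first in the middle lane (2a or 2b is there). Origin: centre of its foot; z along its length, x along its bore: 20 mm wide, right through, 62 mm from the foot, mouths alike on both faces. The bore is either clear or pinched to 14 mm from 16 mm to 34 mm deep; the name does not tell which. The state gives None if absent.
- block_2b: Olive printed block, 50 (x) x 42 (y) x 100 (z) mm, 160 g, standing at first in the middle lane (2a or 2b is there). Origin: centre of its foot; z along its length, x along its bore: 20 mm wide, right through, 62 mm from the foot, mouths alike on both faces. The bore is either clear or pinched to 14 mm from 16 mm to 34 mm deep; the name does not tell which. The state gives None if absent.
- block_3a: Olive printed block, 50 (x) x 42 (y) x 100 (z) mm, 160 g, standing at first in the robot's right (-y) lane (3a, 3b or neither is there). Origin: centre of its foot; z along its length, x along its bore: 20 mm wide, right through, 62 mm from the foot, mouths alike on both faces. The bore is either clear or pinched to 14 mm from 16 mm to 34 mm deep; the name does not tell which. The state gives None if absent.
- block_3b: Olive printed block, 50 (x) x 42 (y) x 100 (z) mm, 160 g, standing at first in the robot's right (-y) lane (3a, 3b or neither is there). Origin: centre of its foot; z along its length, x along its bore: 20 mm wide, right through, 62 mm from the foot, mouths alike on both faces. The bore is either clear or pinched to 14 mm from 16 mm to 34 mm deep; the name does not tell which. The state gives None if absent.
- plate: Fixed aluminium plate, 110 (x) x 360 (y) x 8 mm high. Its edge nearest the robot (-x, 55 mm from the origin) is the stop. Origin: centre of its underside, on the table; y along the edge, to the robot's left. A tipped block lies with its foot about 8 mm out over the edge and its upper face 58 mm above the table. The lanes lie at y = +115, 0, -115 mm; the blocks stand up to 5 cm before the edge, bores roughly square to it.
- tray: Fixed low grey plastic tray for good blocks, 150 (x) x 235 (y) mm, 30 mm high, walls and floor 5 mm thick, open on top. Origin: centre of its underside. It stands on one side of the plate, the carton on the other, either way round.
- carton: Fixed cardboard carton for reject blocks, 150 (x) x 235 (y) mm, 60 mm high, walls and floor 5 mm thick, open on top. Origin: centre of its underside.
- holder: Fixed black holder block of the pin gauge, 50 x 50 x 46 mm high, beyond the plate, with an upright 20 mm hole right through its middle. Origin: centre of its underside.
- gauge: Loose pin gauge, 120 g, standing pin down in its holder, tip 4 mm above the table. Origin: centre of the tip; z up its axis. From the tip up: steel pin, diameter 16 mm (first 6 mm tapering from 10 mm), to 42 mm; shoulder disc, diameter 32 mm, to 48 mm; grey square handle 24 x 24 mm, faces square to x and y, to 100 mm. In a clear bore it goes in to the shoulder (42 mm), in a pinched one it stops about 21 mm in.
- case: Bystander: small olive hard case, 100 x 140 x 50 mm, loose. Origin: centre of its underside.
- spool: Bystander: black spool core lying flat, 100 mm diameter, 40 mm high, loose. Origin: centre of its underside.
- sleeve: Bystander, not always there: olive printed pipe sleeve standing on end, 60 mm outside and 44 mm inside diameter, 70 mm high, loose. Origin: centre of its underside.
- glue: Bystander: small bottle of glue, 44 mm diameter, 110 mm high, loose. Origin: centre of its underside.
Not all that is in view belongs to the job. Leave any red or yellow look-alike of the block_1b alone.

How it is judged:
By the outcome, as a careful person would: the job done as asked, in the order asked, and still so for the second after the job is handed in, with the robot touching nothing.
Of block_1a, block_1b only 1 to 1 are there at a start; the rules pass over those that are not, and their reading is None.
Of block_2a, block_2b only 1 to 1 are there at a start; the rules pass over those that are not, and their reading is None.
Of block_3a, block_3b, sleeve only 1 to 1 are there at a start; the rules pass over those that are not, and their reading is None.
At some moment in a run one of block_1a, block_1b, block_2a, block_2b, block_3a, block_3b may be knocked a few centimetres aside while the robot is not near it.
It also fails if it takes over 210 s, if anything falls off the work surface, if the arm or the gripper's body presses on something with over 40 N, if the wrist force passes 120 N, or if a joint passes its speed limit or range.

## Working session

There is one attempt and no reset: what is moved stays moved. The work goes in short steps, Python scripts to look and compute and a tool call to move; the robot and the scene stay as the last step left them, time stands still between calls to the robot, and variables do not carry over. Pictures are saved under pics/ and viewed, at most 14 in all, crops included, and the job is handed in when it is done.

Besides the shell and the picture viewer there is one more tool, called after "Request:" as name([rows], argument=value, ...), one row to a line, values as JSON. arm_command: Moves the arm, as the interface text tells. Shift numbers are shares of 25 cm and turn numbers shares of 180 degrees, none past 1 either way. Its arguments: {"type":"object","properties":{"commands":{"type":"array"},"claw":{"type":"number"},"grip_force":{"type":"number"}},"required":["commands"]}

```bash
mkdir -p pics; cat > h.py <<'E'
import numpy as np, cv2
from station import *
def ray(cam,uv,z,cal=None):
    c=cal or calibration(cam);K=np.array(c["camera_matrix"]);T=np.array(c["extrinsics"])
    d=T[:3,:3]@np.linalg.solve(K,[uv[0],uv[1],1.]);o=T[:3,3]
    return o+d*(z-o[2])/d[2]
def proj(cam,p,cal=None):
    c=cal or calibration(cam);K=np.array(c["camera_matrix"]);T=np.array(c["extrinsics"])
    q=K@(T[:3,:3].T@(np.array(p)-T[:3,3]));return q[:2]/q[2]
def save(cam,name,crop=None,s=1):
    im=grab_frame(cam)
    o=im if crop is None else im[crop[1]:crop[3],crop[0]:crop[2]]
    o=cv2.resize(o,None,fx=s,fy=s,interpolation=cv2.INTER_CUBIC)
    cv2.imwrite("pics/"+name,o[:,:,::-1]);return im
E
python3 - <<'E'
from h import *
save("top","t0.png");save("scene","s0.png")
s=get_state();print({k:np.round(s[k],3) for k in s})
for c in("top","scene","wrist"):
    k=calibration(c);print(c,np.round(k["camera_matrix"],1).tolist(),np.round(k["extrinsics"],3).tolist())
for n in["block_1a","plate","tray","carton","holder","gauge","case","spool","sleeve","glue"]:
    for cam in("top",):
        for r in spot_point(n,cam)[:5]: print(n,round(r["score"],2),np.round(r["uv"],1),np.round(ray(cam,r["uv"],0.0),3))
E
```

```text
{'t': np.float64(0.1), 'q': array([-0.931,  0.359,  0.011, -0.   , -1.224, -0.288]), 'qd': array([-0.001, -0.002,  0.001, -0.   ,  0.001, -0.002]), 'joint_efforts': array([ 0.0000e+00, -5.8416e+01,  2.9375e+01,  7.0160e+00,  1.0000e-02,
       -0.0000e+00]), 'eef_pos': array([ 0.232, -0.633,  0.226]), 'ee_rot': array([ 3.14, -0.  , -2.79]), 'force': array([-0.012,  0.471, -0.769]), 'moment': array([-0.013, -0.051,  0.007]), 'gripper_force': np.float64(0.0), 'width': np.float64(0.087)}
top [[488.9, 0.0, 312.9], [0.0, 488.9, 201.2], [0.0, 0.0, 1.0]] [[0.021, -0.984, 0.18, 0.354], [-1.0, -0.019, 0.017, -0.016], [-0.014, -0.18, -0.984, 1.05], [0.0, 0.0, 0.0, 1.0]]
scene [[368.2, 0.0, 316.9], [0.0, 368.2, 196.0], [0.0, 0.0, 1.0]] [[-0.825, 0.333, -0.456, 0.922], [0.564, 0.475, -0.675, 0.502], [-0.008, -0.814, -0.58, 0.482], [0.0, 0.0, 0.0, 1.0]]
wrist [[276.9, 0.0, 320.8], [0.0, 276.9, 202.8], [0.0, 0.0, 1.0]] [[-0.344, 0.9, 0.266, 0.162], [0.939, 0.33, 0.098, -0.661], [0.001, 0.283, -0.959, 0.383], [0.0, 0.0, 0.0, 1.0]]
block_1a 0.56 [153.4 214.1] [0.51 0.35 0.  ]
plate 0.66 [308.6 179.9] [0.593 0.013 0.   ]
tray 0.95 [155.7 216.6] [0.505 0.344 0.   ]
carton 0.27 [267.8 105.1] [0.765 0.109 0.   ]
holder 0.75 [344.9 136.3] [ 0.694 -0.066  0.   ]
gauge 0.49 [341.7 134.7] [ 0.698 -0.059  0.   ]
case 0.58 [187.8 128.8] [0.706 0.288 0.   ]
spool 0.96 [427.9 139.6] [ 0.69  -0.251  0.   ]
sleeve 0.98 [264.4 102.9] [0.77  0.117 0.   ]
sleeve 0.39 [472.7 229.7] [ 0.49  -0.342  0.   ]
glue 0.76 [322.3 100. ] [ 0.779 -0.014  0.   ]
```

View pics/t0.png

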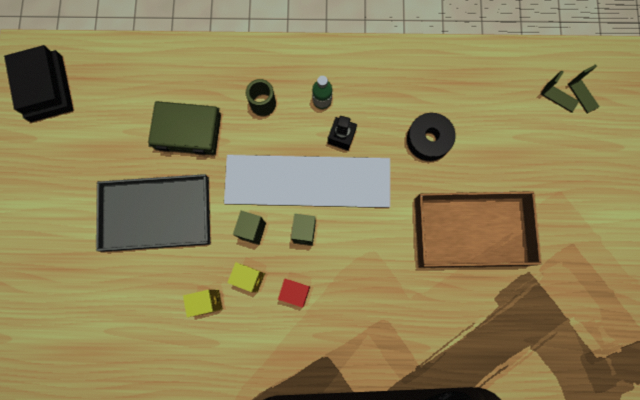

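View pics/s0.png

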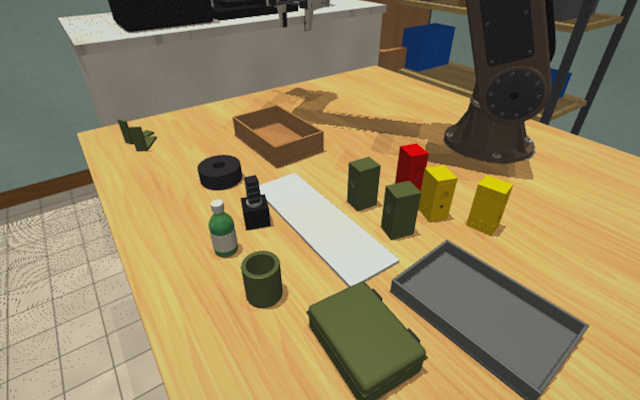

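The top view shows two olive blocks at (250,227) and (303,229). The yellow blocks at (201,303) and (245,277) and the red one at (293,293) are look-alikes. The olive sleeve is at (260,97), so lane 3 is empty. The tray is on the left (+y), the carton on the right, and the gauge in its holder at (342,132).

```bash
python3 - <<'E'
from h import *
im=save("top","t1.png",(215,140,405,260),4)
hsv=cv2.cvtColor(im,cv2.COLOR_RGB2HSV)
def quad(m,z,n):
    cs,_=cv2.findContours(m.astype(np.uint8),cv2.RETR_EXTERNAL,cv2.CHAIN_APPROX_NONE)
    for c in sorted(cs,key=cv2.contourArea)[::-1][:n]:
        P=np.array([ray("top",p[0],z)[:2] for p in c])
        (cx,cy),(w,h),a=cv2.minAreaRect((P*1000).astype(np.float32))
        print(np.round([cx,cy,w,h,a],1),cv2.boundingRect(c))
sub=np.zeros(im.shape[:2],bool);sub[150:212,215:400]=1
quad((hsv[...,1]<60)&(hsv[...,2]>120)&sub,.008,1)
sub=np.zeros(im.shape[:2],bool);sub[208:250,225:325]=1
print(im[225,247],im[232,262],im[228,302],im[243,302])
ol=(im[...,1]>im[...,0].astype(int)+3)&sub
print(im[130,342],im[124,342])
quad(ol&(im[...,1]>75),.1,2)
for n in("block_1a","gauge","holder","tray","carton"):
    for r in boxes_of(n,"top")[:4]:print(n,round(r["score"],2),np.round(r["rect"]))
E
```

```text
[590.5  16.9 359.1 110.5  89.8] (224, 155, 166, 52)
[ 95 103  67] [30 28 16] [108 116  78] [26 25 16]
[8 8 7] [52 50 48]
[480.6 131.8  61.3  83.    1.1] (225, 208, 43, 32)
[476.6  20.2  43.5  50.6  84. ] (292, 213, 23, 28)
holder 0.66 [332. 116. 357. 153.]
tray 0.57 [ 91. 178. 211. 251.]
carton 0.66 [411. 192. 541. 267.]
carton 0.2 [ 95. 178. 209. 252.]
```

View pics/t1.png

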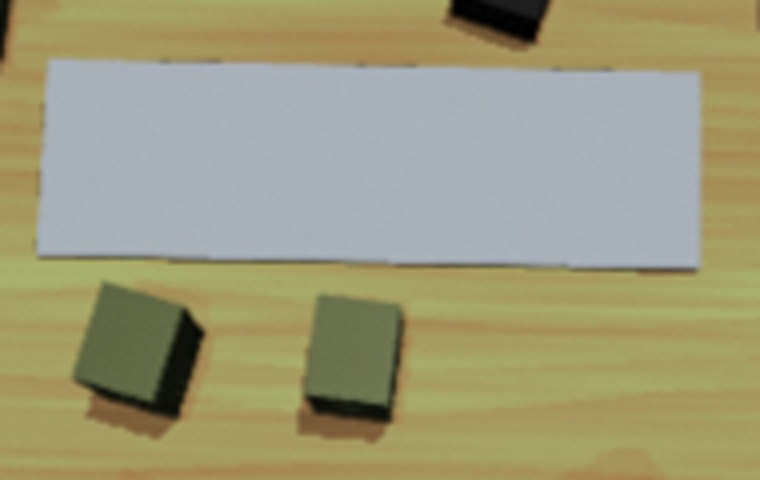

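```bash
cat >> h.py <<'E'
def go(x,y,z,yaw=None,s=None):
    "print tool-axis shares from present pose to world target"
    s=s or get_state();p=np.array(s["eef_pos"]);r=s["ee_rot"]
    from scipy.spatial.transform import Rotation as R
    M=R.from_euler("xyz",r).as_matrix()
    d=M.T@(np.array([x,y,z])-p)/.25
    tw=0 if yaw is None else -((np.radians(yaw)-r[2]+np.pi/2)%np.pi-np.pi/2)/np.pi
    print("cmd",np.round(d,4),"twist",round(tw,4),"len mm",np.round(np.linalg.norm(d)*250),"yaw now",np.round(np.degrees(r),1))
E
python3 - <<'E'
from h import *
for n,q in(("left",[(105,283),(187,307),(155,403),(75,378)]),("mid",[(319,296),(402,306),(388,410),(306,397)])):
    P=np.array([ray("top",(u/4+215-.4,v/4+140-.4),.1)[:2] for u,v in q])
    (c,wh,a)=cv2.minAreaRect((P*1000).astype(np.float32));print(n,np.round(P*1000),np.round(c),np.round(wh),round(a,1))
for n,q,z in(("tray rim",[(97,182),(208,176),(210,243),(99,251)],.03),("carton rim",[(415,195),(535,192),(540,263),(416,269)],.06),("yellow",[(231,275),(237,263),(260,270),(254,290)],.1),("red",[(286,279),(309,285),(300,306),(279,300)],.1)):
    P=np.array([ray("top",p,z)[:2] for p in q])
    (c,wh,a)=cv2.minAreaRect((P*1000).astype(np.float32));print(n,np.round(P*1000).tolist(),np.round(c),np.round(wh),round(a,1))
print(ray("top",(343,121),.104))
go(.48,.132,.24,180)
E
```

```text
left [[506. 142.]
 [495. 101.]
 [448. 115.]
 [459. 155.]] [477. 128.] [42. 49.] 74.7
mid [[502.  37.]
 [498.  -4.]
 [447.   1.]
 [452.  42.]] [474.  19.] [41. 52.] 84.2
tray rim [[573.0, 467.0], [591.0, 228.0], [447.0, 215.0], [426.0, 447.0]] [510. 341.] [149. 239.] 5.1
carton rim [[552.0, -208.0], [563.0, -454.0], [418.0, -455.0], [401.0, -208.0]] [ 482. -331.] [151. 253.] 2.5
yellow [[380.0, 155.0], [403.0, 145.0], [391.0, 100.0], [353.0, 110.0]] [378. 129.] [51. 39.] 74.5
red [[375.0, 49.0], [364.0, 5.0], [324.0, 21.0], [335.0, 61.0]] [349.  33.] [47. 42.] 75.7
[ 0.69293693 -0.05680401  0.104     ]
cmd [-1.9844  2.5339 -0.0537] twist 0.112 len mm 805.0 yaw now [-180.     0.  -159.8]
```

Request:
arm_command([
  {"tx": -0.66, "ty": 0.84, "tz": -0.05},
  {"tx": -0.66, "ty": 0.84, "tz": -0.05},
  {"tx": -0.66, "ty": 0.84, "tz": -0.05},
  {"tx": -0.66, "ty": 0.84, "tz": -0.05},
  {"tx": -0.66, "ty": 0.84, "tz": -0.05},
  {"tx": -0.66, "ty": 0.84, "tz": -0.05},
  {"tx": -0.66, "ty": 0.84, "tz": -0.05},
  {"tx": -0.66, "ty": 0.84, "tz": -0.05},
])

```text
invalid input
```

Request:
arm_command([
  {"tx": -0.66, "ty": 0.84},
  {"tx": -0.66, "ty": 0.84},
  {"tx": -0.66, "ty": 0.84},
  {"tx": -0.66, "ty": 0.84},
  {"tx": -0.66, "ty": 0.84},
  {"tx": -0.66, "ty": 0.84},
  {"tx": -0.66, "ty": 0.84},
  {"tx": -0.66, "ty": 0.84},
])

```text
invalid input
```

```bash
python3 - <<'E'
from h import *
go(.477,.128,.24,164.7)
E
```

```text
cmd [-1.9676  2.523  -0.0537] twist 0.197 len mm 800.0 yaw now [-180.     0.  -159.8]
```

Request:
arm_command([
  {"tx": -0.66, "ty": 0.84, "tz": -0.05, "twist": 0},
  {"tx": -0.66, "ty": 0.84, "tz": -0.05, "twist": 0},
  {"tx": -0.66, "ty": 0.84, "tz": -0.05, "twist": 0},
  {"tx": -0.66, "ty": 0.84, "tz": -0.05, "twist": 0},
  {"tx": -0.66, "ty": 0.84, "tz": -0.05, "twist": 0},
  {"tx": -0.66, "ty": 0.84, "tz": -0.05, "twist": 0},
  {"tx": -0.66, "ty": 0.84, "tz": -0.05, "twist": 0},
  {"tx": -0.66, "ty": 0.84, "tz": -0.05, "twist": 0},
])

```text
t: 1.57
eef_pos: [0.316, -0.3769, 0.2402]
ee_rot: [-3.14, 0.002, -2.787]
force: [0.1, -0.2, 0.5]
width: 0.0878
gripper_force: 0.0
```

Request:
arm_command([
  {"tx": -0.66, "ty": 0.84, "tz": 0, "twist": 0},
  {"tx": -0.66, "ty": 0.84, "tz": 0, "twist": 0},
  {"tx": -0.66, "ty": 0.84, "tz": 0, "twist": 0},
  {"tx": -0.66, "ty": 0.84, "tz": 0, "twist": 0},
  {"tx": -0.66, "ty": 0.84, "tz": 0, "twist": 0},
  {"tx": -0.66, "ty": 0.84, "tz": 0, "twist": 0},
  {"tx": -0.66, "ty": 0.84, "tz": 0, "twist": 0},
  {"tx": -0.66, "ty": 0.84, "tz": 0, "twist": 0},
])

```text
t: 2.23
eef_pos: [0.3989, -0.1231, 0.2395]
ee_rot: [-3.141, 0.001, -2.786]
force: [0.1, -1.2, 0.5]
width: 0.0875
gripper_force: 0.0
```

```bash
python3 - <<'E'
from h import *
go(.477,.128,.24,164.7)
E
```

```text
cmd [-0.6424  0.8328 -0.0012] twist 0.1982 len mm 263.0 yaw now [-1.800e+02  1.000e-01 -1.596e+02]
```

Request:
arm_command([
  {"tx": -0.64, "ty": 0.83, "tz": 0, "twist": 0.197},
  {"tx": -0.64, "ty": 0.83, "tz": 0, "twist": 0.197},
  {"tx": -0.64, "ty": 0.83, "tz": 0, "twist": 0.197},
  {"tx": -0.64, "ty": 0.83, "tz": 0, "twist": 0.197},
  {"tx": -0.64, "ty": 0.83, "tz": 0, "twist": 0.197},
  {"tx": -0.64, "ty": 0.83, "tz": 0, "twist": 0.197},
  {"tx": -0.64, "ty": 0.83, "tz": 0, "twist": 0.197},
  {"tx": -0.64, "ty": 0.83, "tz": 0, "twist": 0.197},
])

```text
t: 2.9
eef_pos: [0.4787, 0.1286, 0.2387]
ee_rot: [3.141, 0.001, 2.877]
force: [0.0, -0.7, 0.7]
width: 0.0876
gripper_force: 0.0
```

```bash
python3 - <<'E'
from h import *
c=calibration("wrist");im=save("wrist","w1.png")
print(proj("wrist",(.477,.128,.1),c),proj("wrist",(.475,.019,.1),c))
for r in regions_of("block_1a","wrist")[:5]:print(r["score"],np.round(r["rect"]))
go(.477,.128,.06,164.7)
E
```

```text
[320.41210591 190.53499804] [226.83049317 213.40215443]
0.29 [  2. 195. 101. 263.]
cmd [0.0016 0.0134 0.7139] twist 0.0005 len mm 179.0 yaw now [-179.9   -0.   164.8]
```

View pics/w1.png

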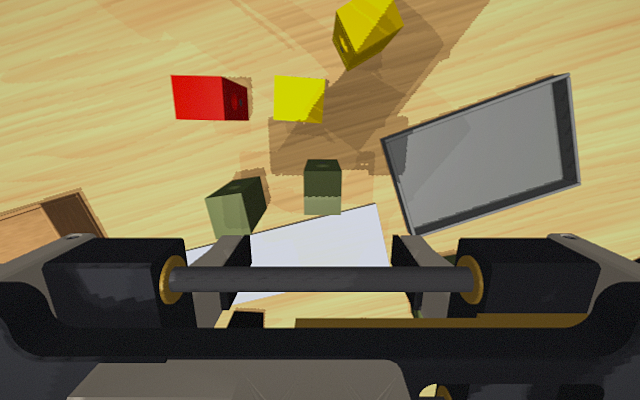

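The wrist view matches the predictions: left block's top at about (321,190), partly in the gripper's shadow, and the middle one at about (228,213). I'll descend and grip.

Request:
arm_command([
  {"tx": 0, "ty": 0, "tz": 0.1, "twist": 0},
  {"tx": 0, "ty": 0, "tz": 0.2, "twist": 0},
  {"tx": 0, "ty": 0, "tz": 0.32, "twist": 0},
  {"tx": 0, "ty": 0, "tz": 0.44, "twist": 0},
  {"tx": 0, "ty": 0, "tz": 0.56, "twist": 0},
  {"tx": 0, "ty": 0, "tz": 0.66, "twist": 0},
  {"tx": 0, "ty": 0, "tz": 0.71, "twist": 0},
  {"tx": 0, "ty": 0, "tz": 0.71, "twist": 0},
])

```text
t: 3.67
eef_pos: [0.4745, 0.1215, 0.059]
ee_rot: [-3.137, -0.004, 2.873]
force: [0.4, -1.4, 0.7]
width: 0.088
gripper_force: 0.0
```

Request:
arm_command([
  {"tx": 0, "ty": 0, "tz": 0, "twist": 0},
  {"tx": 0, "ty": 0, "tz": 0, "twist": 0},
  {"tx": 0, "ty": 0, "tz": 0, "twist": 0},
  {"tx": 0, "ty": 0, "tz": 0, "twist": 0},
  {"tx": 0, "ty": 0, "tz": 0, "twist": 0},
  {"tx": 0, "ty": 0, "tz": 0, "twist": 0},
  {"tx": 0, "ty": 0, "tz": 0, "twist": 0},
  {"tx": 0, "ty": 0, "tz": 0, "twist": 0},
], claw=0.3, grip_force=20)

```text
t: 4.33
eef_pos: [0.4767, 0.1247, 0.062]
ee_rot: [3.141, 0.001, 2.875]
force: [-0.2, 0.0, 2.8]
width: 0.0434
gripper_force: 19.6
```

```bash
python3 - <<'E'
from h import *
go(.509,.132,.061,180)
E
```

```text
cmd [-0.1168  0.0622  0.004 ] twist -0.0849 len mm 33.0 yaw now [179.9   0.  164.7]
```

Request:
arm_command([
  {"tx": -0.015, "ty": 0.01, "tz": 0, "twist": -0.0125},
  {"tx": -0.03, "ty": 0.02, "tz": 0, "twist": -0.025},
  {"tx": -0.045, "ty": 0.03, "tz": 0, "twist": -0.0375},
  {"tx": -0.06, "ty": 0.04, "tz": 0, "twist": -0.05},
  {"tx": -0.07, "ty": 0.045, "tz": 0, "twist": -0.065},
  {"tx": -0.085, "ty": 0.05, "tz": 0, "twist": -0.08},
  {"tx": -0.095, "ty": 0.055, "tz": 0, "twist": -0.085},
  {"tx": -0.1, "ty": 0.055, "tz": 0, "twist": -0.085},
])

```text
t: 5.0
eef_pos: [0.5033, 0.1305, 0.0616]
ee_rot: [-3.14, -0.002, -3.14]
force: [-7.4, 0.8, 9.6]
width: 0.042
gripper_force: 20.0
```

Request:
arm_command([
  {"tx": -0.005, "ty": 0, "tz": 0, "twist": 0},
  {"tx": -0.01, "ty": 0, "tz": 0, "twist": 0},
  {"tx": -0.015, "ty": 0, "tz": 0, "twist": 0},
  {"tx": -0.02, "ty": 0, "tz": 0, "twist": 0},
  {"tx": -0.024, "ty": 0, "tz": 0, "twist": 0},
  {"tx": -0.028, "ty": 0, "tz": 0, "twist": 0},
  {"tx": -0.032, "ty": 0, "tz": 0, "twist": 0},
  {"tx": -0.032, "ty": 0, "tz": 0, "twist": 0},
])

```text
t: 5.67
eef_pos: [0.5112, 0.1305, 0.0623]
ee_rot: [-3.141, -0.001, -3.141]
force: [-5.6, -0.1, 12.4]
width: 0.042
gripper_force: 20.0
```

```bash
python3 - <<'E'
from h import *
save("scene","s1.png",(300,110,500,290),3)
E
```

```text
(no output)
```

View pics/s1.png

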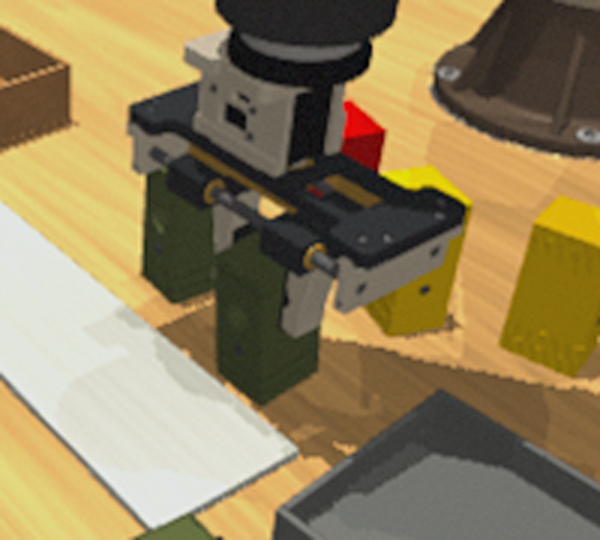

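Request:
arm_command([
  {"tx": -0.003, "ty": 0, "tz": 0, "twist": 0},
  {"tx": -0.006, "ty": 0, "tz": 0, "twist": 0},
  {"tx": -0.009, "ty": 0, "tz": 0, "twist": 0},
  {"tx": -0.012, "ty": 0, "tz": 0, "twist": 0},
  {"tx": -0.015, "ty": 0, "tz": 0, "twist": 0},
  {"tx": -0.018, "ty": 0, "tz": 0, "twist": 0},
  {"tx": -0.02, "ty": 0, "tz": 0, "twist": 0},
  {"tx": -0.02, "ty": 0, "tz": 0, "twist": 0},
])

```text
t: 6.38
eef_pos: [0.5164, 0.1305, 0.0623]
ee_rot: [-3.141, -0.001, -3.141]
force: [-5.9, -0.5, 11.6]
width: 0.0418
gripper_force: 20.0
```

```bash
python3 - <<'E'
from h import *
c=calibration("scene")
for x in(.535,):
  for y in(.11,.152):print([np.round((proj("scene",(x,y,z),c)-[300,110])*3) for z in(0,.008)])
print(np.round((proj("scene",(.535,.196,.008),c)-[300,110])*3))
print(get_state()["force"],get_state()["joint_efforts"])
im=save("scene","s2.png",(350,190,420,260),8)
E
```

```text
[array([208., 376.]), array([208., 367.])]
[array([252., 413.]), array([253., 403.])]
[304. 445.]
[-5.86593804 -0.54286183 11.58077544] [-3.76543812e-01 -4.03061986e+01  2.13022900e+01  4.89848435e+00
  1.95011079e+00  1.13190277e-02]
```

View pics/s2.png

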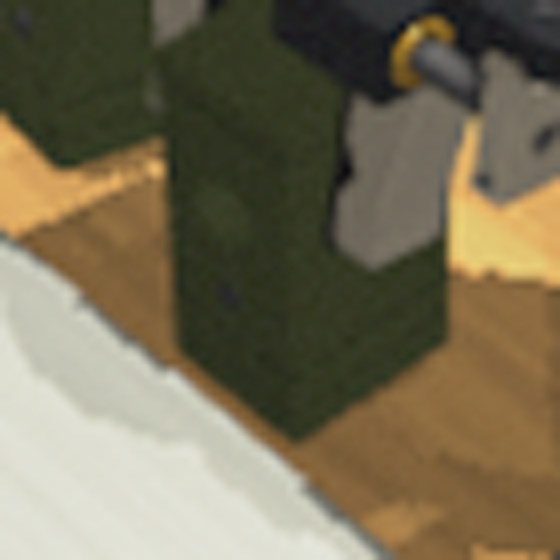

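Request:
arm_command([
  {"tx": 0, "ty": 0, "tz": -0.004, "twist": 0},
  {"tx": -0.004, "ty": 0, "tz": -0.004, "twist": 0},
  {"tx": -0.008, "ty": 0, "tz": -0.004, "twist": 0},
  {"tx": -0.012, "ty": 0, "tz": -0.004, "twist": 0},
  {"tx": -0.016, "ty": 0, "tz": -0.004, "twist": 0},
  {"tx": -0.02, "ty": 0, "tz": -0.004, "twist": 0},
  {"tx": -0.024, "ty": 0, "tz": -0.004, "twist": 0},
  {"tx": -0.024, "ty": 0, "tz": -0.004, "twist": 0},
])

```text
t: 7.1
eef_pos: [0.5233, 0.1309, 0.0625]
ee_rot: [-3.141, 0.0, 3.142]
force: [-1.7, -0.4, 2.4]
width: 0.042
gripper_force: 20.0
```

```bash
python3 - <<'E'
from h import *
im=save("scene","s3.png",(350,190,420,260),8)
c=calibration("scene")
for x in(.53,.535,.54):print([np.round((proj("scene",(x,y,.008),c)-[350,190])*8) for y in(.11,.152,.1965)])
E
```

```text
[array([171., 330.]), array([291., 427.]), array([428., 539.])]
[array([156., 338.]), array([275., 435.]), array([412., 548.])]
[array([140., 346.]), array([259., 444.]), array([396., 557.])]
```

View pics/s3.png

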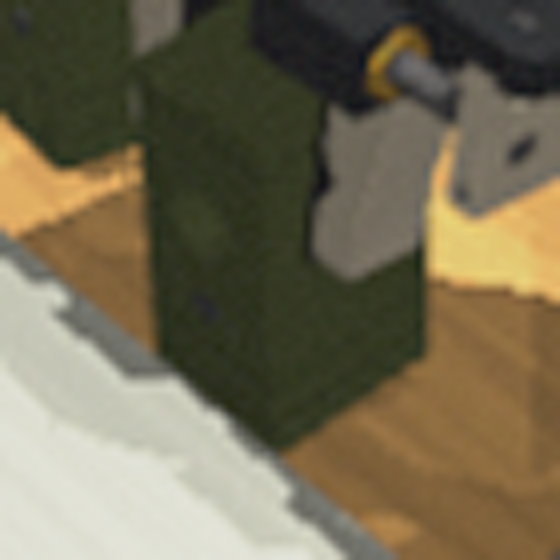

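Request:
arm_command([
  {"tx": -0.003, "ty": 0, "tz": 0, "twist": 0},
  {"tx": -0.006, "ty": 0, "tz": 0, "twist": 0},
  {"tx": -0.009, "ty": 0, "tz": 0, "twist": 0},
  {"tx": -0.012, "ty": 0, "tz": 0, "twist": 0},
  {"tx": -0.014, "ty": 0, "tz": 0, "twist": 0},
  {"tx": -0.016, "ty": 0, "tz": 0, "twist": 0},
  {"tx": -0.016, "ty": 0, "tz": 0, "twist": 0},
  {"tx": -0.016, "ty": 0, "tz": 0, "twist": 0},
])

```text
t: 7.82
eef_pos: [0.5266, 0.131, 0.0625]
ee_rot: [3.142, -0.001, 3.141]
force: [-4.2, 1.6, 3.7]
width: 0.0421
gripper_force: 20.0
```

Request:
arm_command([
  {"tx": 0, "ty": 0, "tz": 0, "twist": 0},
  {"tx": 0, "ty": 0, "tz": 0, "twist": 0},
  {"tx": 0, "ty": 0, "tz": 0, "twist": 0},
  {"tx": 0, "ty": 0, "tz": -0.1, "twist": 0},
  {"tx": 0, "ty": 0, "tz": -0.25, "twist": 0},
  {"tx": 0, "ty": 0, "tz": -0.4, "twist": 0},
  {"tx": 0, "ty": 0, "tz": -0.44, "twist": 0},
  {"tx": 0, "ty": 0, "tz": -0.44, "twist": 0},
], claw=0.75)

```text
t: 8.48
eef_pos: [0.5295, 0.132, 0.1768]
ee_rot: [3.138, 0.007, -3.141]
force: [0.5, 0.7, -0.2]
width: 0.0659
gripper_force: 0.0
```

Request:
arm_command([
  {"tx": 0.1, "ty": 0, "tz": 0, "twist": 0},
  {"tx": 0.2, "ty": 0, "tz": 0, "twist": 0},
  {"tx": 0.29, "ty": 0, "tz": 0, "twist": 0},
  {"tx": 0.29, "ty": 0, "tz": 0, "twist": 0},
  {"tx": 0.29, "ty": 0, "tz": 0.1, "twist": 0},
  {"tx": 0.29, "ty": 0, "tz": 0.2, "twist": 0},
  {"tx": 0.29, "ty": 0, "tz": 0.34, "twist": 0},
  {"tx": 0.29, "ty": 0, "tz": 0.34, "twist": 0},
], claw=0)

```text
t: 9.15
eef_pos: [0.4514, 0.1288, 0.0824]
ee_rot: [-3.137, -0.007, 3.14]
force: [-1.7, -1.6, -0.6]
width: 0.0181
gripper_force: 0.0
```

```bash
python3 - <<'E'
from h import *
s=get_state();print(s["eef_pos"],s["width"],s["force"])
im=save("top","t2.png",(215,140,325,260),5)
E
```

```text
[0.45141893 0.12881979 0.08235406] 0.018099284056795954 [-1.66517404 -1.58159756 -0.61222812]
```

View pics/t2.png

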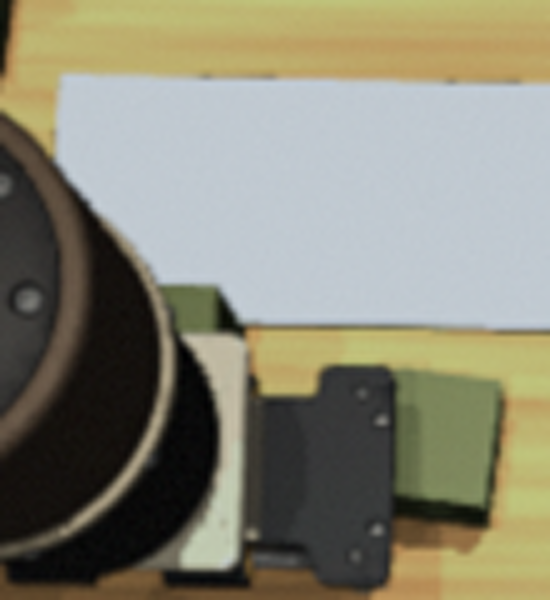

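Request:
arm_command([
  {"tx": -0.02, "ty": 0.005, "tz": -0.01, "twist": 0},
  {"tx": -0.04, "ty": 0.005, "tz": -0.015, "twist": 0},
  {"tx": -0.06, "ty": 0.005, "tz": -0.015, "twist": 0},
  {"tx": -0.08, "ty": 0.005, "tz": -0.015, "twist": 0},
  {"tx": -0.1, "ty": 0.005, "tz": -0.015, "twist": 0},
  {"tx": -0.12, "ty": 0.005, "tz": -0.015, "twist": 0},
  {"tx": -0.14, "ty": 0.005, "tz": -0.015, "twist": 0},
  {"tx": -0.16, "ty": 0.005, "tz": -0.015, "twist": 0},
])

```text
t: 9.87
eef_pos: [0.4952, 0.1321, 0.0914]
ee_rot: [3.142, 0.0, 3.141]
force: [0.4, -0.3, 0.5]
width: 0.0006
gripper_force: 0.3
```

Request:
arm_command([
  {"tx": -0.02, "ty": 0, "tz": 0, "twist": 0},
  {"tx": -0.04, "ty": 0, "tz": 0, "twist": 0},
  {"tx": -0.06, "ty": 0, "tz": 0, "twist": 0},
  {"tx": -0.08, "ty": 0, "tz": 0, "twist": 0},
  {"tx": -0.1, "ty": 0, "tz": 0, "twist": 0},
  {"tx": -0.12, "ty": 0, "tz": 0, "twist": 0},
  {"tx": -0.14, "ty": 0, "tz": 0, "twist": 0},
  {"tx": -0.14, "ty": 0, "tz": 0, "twist": 0},
])

```text
t: 10.53
eef_pos: [0.5306, 0.1323, 0.0912]
ee_rot: [-3.142, 0.0, 3.141]
force: [-0.2, -0.5, -0.6]
width: 0.0003
gripper_force: 0.0
```

```bash
python3 - <<'E'
from h import *
print(ray("top",(215+218/5,140+287/5),.1))
im=save("scene","s4.png",(300,110,500,290),3)
E
```

```text
[0.53303156 0.10839103 0.1       ]
```

View pics/s4.png

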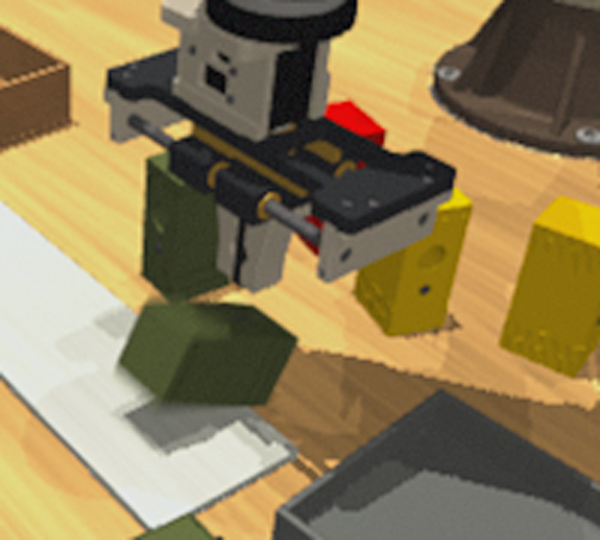

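Request:
arm_command([
  {"tx": 0.05, "ty": 0, "tz": -0.15, "twist": 0},
  {"tx": 0.1, "ty": 0, "tz": -0.3, "twist": 0},
  {"tx": 0.15, "ty": 0, "tz": -0.44, "twist": 0},
  {"tx": 0.22, "ty": -0.1, "tz": -0.44, "twist": 0},
  {"tx": 0.22, "ty": -0.25, "tz": -0.44, "twist": 0.017},
  {"tx": 0.22, "ty": -0.4, "tz": -0.44, "twist": 0.033},
  {"tx": 0.22, "ty": -0.45, "tz": -0.44, "twist": 0.033},
  {"tx": 0.22, "ty": -0.45, "tz": -0.44, "twist": 0.033},
], claw=0.85)

```text
t: 11.25
eef_pos: [0.4737, 0.0174, 0.2016]
ee_rot: [3.141, 0.0, 3.035]
force: [0.0, 0.3, -0.5]
width: 0.0484
gripper_force: 0.0
```

```bash
python3 - <<'E'
from h import *
c=calibration("wrist");im=save("wrist","w2.png")
hsv=cv2.cvtColor(im,cv2.COLOR_RGB2HSV)
print(proj("wrist",(.475,.0195,.1),c))
go(.475,.0195,.064,174)
for r in boxes_of("block_2a","wrist")[:4]:print(r["score"],np.round(r["rect"]))
E
```

```text
[323.877677   202.42795692]
cmd [-0.0027  0.0042  0.5501] twist -0.0004 len mm 138.0 yaw now [180.    0.  173.9]
0.48 [238. 212. 457. 300.]
```

View pics/w2.png

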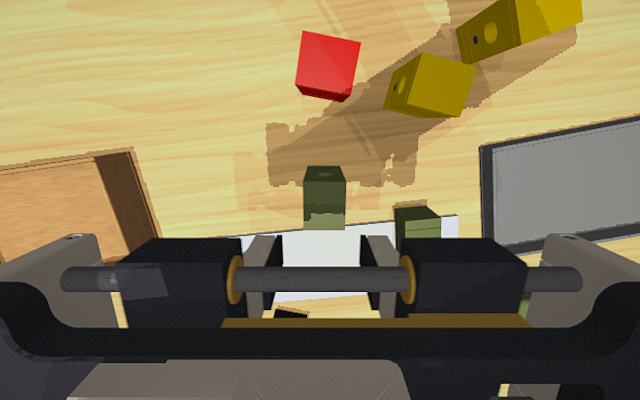

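The middle block's top is at about (324,206), 4 px from the prediction. The left block lies tipped at (415,222).

Request:
arm_command([
  {"tx": -0.01, "ty": 0.004, "tz": 0.07, "twist": 0},
  {"tx": -0.01, "ty": 0.004, "tz": 0.16, "twist": 0},
  {"tx": -0.01, "ty": 0.004, "tz": 0.26, "twist": 0},
  {"tx": -0.01, "ty": 0.004, "tz": 0.36, "twist": 0},
  {"tx": -0.01, "ty": 0.004, "tz": 0.45, "twist": 0},
  {"tx": -0.01, "ty": 0.004, "tz": 0.52, "twist": 0},
  {"tx": -0.01, "ty": 0.004, "tz": 0.545, "twist": 0},
  {"tx": -0.01, "ty": 0.004, "tz": 0.545, "twist": 0},
])

```text
t: 12.02
eef_pos: [0.4763, 0.0208, 0.0636]
ee_rot: [-3.14, -0.003, 3.039]
force: [-0.4, -0.7, 0.6]
width: 0.0744
gripper_force: 0.0
```

Request:
arm_command([
  {"tx": 0, "ty": 0, "tz": 0, "twist": 0},
  {"tx": 0, "ty": 0, "tz": 0, "twist": 0},
  {"tx": 0, "ty": 0, "tz": 0, "twist": 0},
  {"tx": 0, "ty": 0, "tz": 0, "twist": 0},
  {"tx": 0, "ty": 0, "tz": 0, "twist": 0},
  {"tx": 0, "ty": 0, "tz": 0, "twist": 0},
  {"tx": 0, "ty": 0, "tz": 0, "twist": 0},
  {"tx": 0, "ty": 0, "tz": -0.006, "twist": 0},
], claw=0.3, grip_force=30)

```text
t: 12.68
eef_pos: [0.477, 0.0203, 0.0665]
ee_rot: [3.142, -0.0, 3.038]
force: [-0.0, 0.3, -2.5]
width: 0.0416
gripper_force: 29.9
```

```bash
python3 - <<'E'
from h import *
s=get_state();print(s["force"],s["eef_pos"],s["width"])
go(.505,.0185,.066,180)
E
```

```text
[-0.03425279  0.28309561 -2.45932421] [0.47698295 0.02034476 0.06653348] 0.04159519843708056
cmd [-0.1122  0.0043  0.0021] twist -0.0331 len mm 28.0 yaw now [180.  -0. 174.]
```

Request:
arm_command([
  {"tx": -0.02, "ty": 0, "tz": 0, "twist": -0.008},
  {"tx": -0.04, "ty": 0.002, "tz": 0, "twist": -0.016},
  {"tx": -0.06, "ty": 0.002, "tz": 0, "twist": -0.024},
  {"tx": -0.08, "ty": 0.004, "tz": 0, "twist": -0.033},
  {"tx": -0.1, "ty": 0.004, "tz": 0, "twist": -0.033},
  {"tx": -0.11, "ty": 0.004, "tz": 0, "twist": -0.033},
  {"tx": -0.12, "ty": 0.004, "tz": 0, "twist": -0.033},
  {"tx": -0.12, "ty": 0.004, "tz": 0, "twist": -0.033},
])

```text
t: 13.35
eef_pos: [0.5073, 0.0182, 0.0664]
ee_rot: [-3.142, -0.0, 3.141]
force: [0.7, -0.6, -2.0]
width: 0.042
gripper_force: 29.9
```

Request:
arm_command([
  {"tx": -0.003, "ty": 0, "tz": 0.002, "twist": 0},
  {"tx": -0.006, "ty": 0, "tz": 0.002, "twist": 0},
  {"tx": -0.009, "ty": 0, "tz": 0.002, "twist": 0},
  {"tx": -0.012, "ty": 0, "tz": 0.002, "twist": 0},
  {"tx": -0.015, "ty": 0, "tz": 0.002, "twist": 0},
  {"tx": -0.018, "ty": 0, "tz": 0.002, "twist": 0},
  {"tx": -0.018, "ty": 0, "tz": 0.002, "twist": 0},
  {"tx": -0.018, "ty": 0, "tz": 0.002, "twist": 0},
])

```text
t: 14.02
eef_pos: [0.5116, 0.0183, 0.0661]
ee_rot: [3.142, -0.0, 3.141]
force: [0.2, 0.2, -3.1]
width: 0.0418
gripper_force: 29.9
```

Not yet in contact, so I'll push on a bit.

Request:
arm_command([
  {"tx": -0.003, "ty": 0, "tz": 0.003, "twist": 0},
  {"tx": -0.006, "ty": 0, "tz": 0.003, "twist": 0},
  {"tx": -0.009, "ty": 0, "tz": 0.003, "twist": 0},
  {"tx": -0.012, "ty": 0, "tz": 0.003, "twist": 0},
  {"tx": -0.015, "ty": 0, "tz": 0.003, "twist": 0},
  {"tx": -0.018, "ty": 0, "tz": 0.003, "twist": 0},
  {"tx": -0.018, "ty": 0, "tz": 0.003, "twist": 0},
  {"tx": -0.018, "ty": 0, "tz": 0.003, "twist": 0},
])

```text
t: 14.68
eef_pos: [0.514, 0.0179, 0.0659]
ee_rot: [-3.141, -0.003, 3.141]
force: [-10.9, 2.6, 15.5]
width: 0.0417
gripper_force: 30.0
```

Request:
arm_command([
  {"tx": 0.004, "ty": 0, "tz": 0, "twist": 0},
  {"tx": 0.004, "ty": 0, "tz": 0, "twist": 0},
  {"tx": 0.004, "ty": 0, "tz": 0, "twist": 0},
  {"tx": 0.004, "ty": 0, "tz": -0.1, "twist": 0},
  {"tx": 0.004, "ty": 0, "tz": -0.25, "twist": 0},
  {"tx": 0.004, "ty": 0, "tz": -0.4, "twist": 0},
  {"tx": 0.004, "ty": 0, "tz": -0.44, "twist": 0},
  {"tx": 0.004, "ty": 0, "tz": -0.44, "twist": 0},
], claw=0.75)

```text
t: 15.35
eef_pos: [0.5176, 0.019, 0.1793]
ee_rot: [3.139, 0.007, -3.141]
force: [-0.3, 0.3, 0.9]
width: 0.0659
gripper_force: 0.0
```

Request:
arm_command([
  {"tx": 0.1, "ty": 0, "tz": 0, "twist": 0},
  {"tx": 0.2, "ty": 0, "tz": 0, "twist": 0},
  {"tx": 0.25, "ty": 0, "tz": 0, "twist": 0},
  {"tx": 0.25, "ty": 0, "tz": 0, "twist": 0},
  {"tx": 0.25, "ty": 0, "tz": 0.1, "twist": 0},
  {"tx": 0.25, "ty": 0, "tz": 0.2, "twist": 0},
  {"tx": 0.25, "ty": 0, "tz": 0.34, "twist": 0},
  {"tx": 0.25, "ty": 0, "tz": 0.34, "twist": 0},
], claw=0)

```text
t: 16.02
eef_pos: [0.4496, 0.0172, 0.0853]
ee_rot: [-3.139, -0.008, 3.14]
force: [-0.9, -1.2, -0.6]
width: 0.0178
gripper_force: 0.0
```

Request:
arm_command([
  {"tx": -0.02, "ty": 0, "tz": 0, "twist": 0},
  {"tx": -0.04, "ty": 0, "tz": 0, "twist": 0},
  {"tx": -0.06, "ty": 0, "tz": 0, "twist": 0},
  {"tx": -0.08, "ty": 0, "tz": 0, "twist": 0},
  {"tx": -0.1, "ty": 0, "tz": 0, "twist": 0},
  {"tx": -0.12, "ty": 0, "tz": 0, "twist": 0},
  {"tx": -0.14, "ty": 0, "tz": 0, "twist": 0},
  {"tx": -0.16, "ty": 0, "tz": 0, "twist": 0},
])

```text
t: 16.68
eef_pos: [0.4932, 0.0183, 0.0906]
ee_rot: [3.141, 0.0, 3.141]
force: [-0.3, -0.6, 0.4]
width: 0.0005
gripper_force: 0.5
```

Request:
arm_command([
  {"tx": -0.02, "ty": 0, "tz": 0, "twist": 0},
  {"tx": -0.04, "ty": 0, "tz": 0, "twist": 0},
  {"tx": -0.06, "ty": 0, "tz": 0, "twist": 0},
  {"tx": -0.08, "ty": 0, "tz": 0, "twist": 0},
  {"tx": -0.1, "ty": 0, "tz": 0, "twist": 0},
  {"tx": -0.12, "ty": 0, "tz": 0, "twist": 0},
  {"tx": -0.14, "ty": 0, "tz": 0, "twist": 0},
  {"tx": -0.14, "ty": 0, "tz": 0, "twist": 0},
])

```text
t: 17.35
eef_pos: [0.5287, 0.0184, 0.0902]
ee_rot: [-3.142, 0.0, 3.142]
force: [0.3, -0.3, -0.1]
width: 0.0007
gripper_force: 0.0
```

Request:
arm_command([
  {"tx": 0.05, "ty": 0, "tz": -0.15, "twist": 0},
  {"tx": 0.1, "ty": 0, "tz": -0.3, "twist": 0},
  {"tx": 0.2, "ty": -0.05, "tz": -0.44, "twist": 0},
  {"tx": 0.3, "ty": -0.2, "tz": -0.5, "twist": 0},
  {"tx": 0.3, "ty": -0.35, "tz": -0.5, "twist": 0},
  {"tx": 0.3, "ty": -0.5, "tz": -0.5, "twist": 0},
  {"tx": 0.3, "ty": -0.65, "tz": -0.5, "twist": 0},
  {"tx": 0.3, "ty": -0.8, "tz": -0.5, "twist": 0},
], claw=0.6)

```text
t: 18.02
eef_pos: [0.4521, -0.1832, 0.216]
ee_rot: [3.141, 0.002, -3.141]
force: [2.4, 1.2, -0.2]
width: 0.0478
gripper_force: 0.0
```

```bash
python3 - <<'E'
from h import *
im=save("top","t3.png",(215,90,405,230),4)
E
```

```text
(no output)
```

View pics/t3.png

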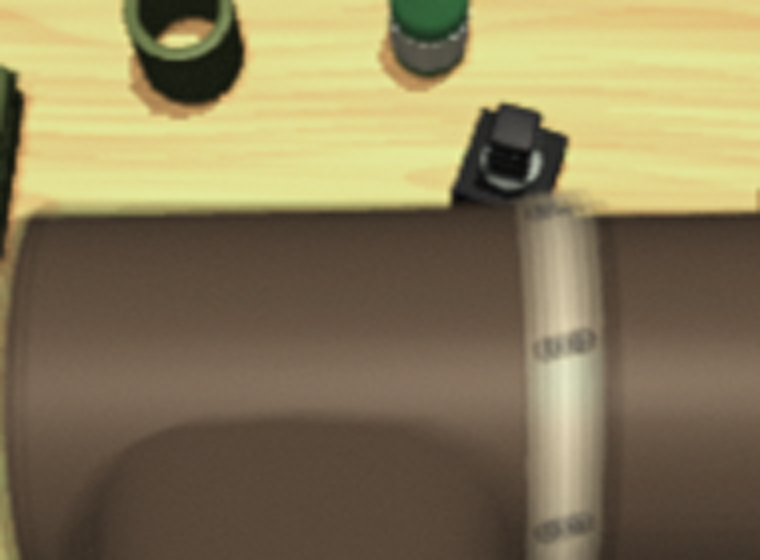

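Request:
arm_command([
  {"tx": 0, "ty": -0.15, "tz": 0, "twist": 0},
  {"tx": 0, "ty": -0.3, "tz": 0, "twist": 0},
  {"tx": 0, "ty": -0.45, "tz": 0, "twist": 0},
  {"tx": 0, "ty": -0.6, "tz": 0, "twist": 0},
  {"tx": 0, "ty": -0.75, "tz": 0, "twist": 0},
  {"tx": 0, "ty": -0.9, "tz": 0, "twist": 0},
  {"tx": 0, "ty": -1, "tz": 0, "twist": 0},
  {"tx": 0, "ty": -1, "tz": 0, "twist": 0},
])

```text
t: 18.73
eef_pos: [0.4519, -0.4356, 0.214]
ee_rot: [-3.142, -0.002, 3.138]
force: [0.3, -0.2, 0.5]
width: 0.0527
gripper_force: 0.0
```

```bash
python3 - <<'E'
from h import *
im=save("top","t4.png",(215,100,405,240),4)
I=im.astype(int)
def comps(m,z,amin=60):
    n,l,st,ce=cv2.connectedComponentsWithStats(m.astype(np.uint8))
    for i in range(1,n):
        if st[i,4]<amin: continue
        c,_=cv2.findContours((l==i).astype(np.uint8),cv2.RETR_EXTERNAL,cv2.CHAIN_APPROX_NONE)
        P=np.array([ray("top",p[0],z)[:2] for p in c[0]])
        r=cv2.minAreaRect((P*1000).astype(np.float32));print(st[i],np.round(r[0]),np.round(r[1]),round(r[2],1))
sub=np.zeros(im.shape[:2],bool);sub[150:225,220:340]=1
print("olive");comps((I[...,1]>I[...,2]+15)&(I[...,1]>I[...,0]+3)&(I[...,1]>65)&sub,.058)
np.set_printoptions(linewidth=250)
print(I[112:140,334:360].sum(2)//3)
E
```

```text
olive
[229 154  24  47 884] [583. 153.] [42. 99.] 88.3
[295 163  22  48 905] [566.  18.] [100.  44.] 1.1
[220 205  51   7 152] [518. 141.] [ 13. 104.] 1.1
[[167 167 166 166 167 165 167 167 166 167 167 165 166 166 166 166 165 165 165 166 166 165 165 165 162 162]
 [169 168 168 169 169 168 168 169 167 170 168 168 167 167 167 167 167 167 166 166 166 166 166 166 167 166]
 [171 172 171 171 171 171 167 169 171 172 173 172 172 172 171 171 173 173 172 172 170 169 170 170 171 171]
 [173 171 170 170 170 159 133 137 150 154 159 169 173 173 173 173 173 173 172 172 172 172 172 171 173 172]
 [165 152 146 153 154 109  59  51  63  76 104 137 151 155 162 169 172 173 171 173 173 173 172 173 173 173]
 [148  93  66 100 111  73  44  43  46  46  49  52  63  81 106 138 164 172 173 171 172 171 170 172 171 171]
 [140  79  35  40  37  38  46  49  53  50  45  45  45  47  47  65 128 165 171 171 171 170 171 170 171 170]
 [113  51  32  30  28  43  51  53  54  53  50  49  50  47  43  39  98 153 169 169 170 170 170 170 169 170]
 [ 81  38  34  28  30  45  54  55  56  57  54  55  56  52  46  43 108 154 165 166 168 169
[... 1351 characters left out ...]
  36 108 136  91  40  36  34  28  62 134 169 174 173 172]
 [ 23  17  40  69  76  65  53  45  37  31  21  25  60 120 102  49  34  37  33  33 101 155 173 174 175 173]
 [ 13  13  23  54  82  96  94  88  80  68  55  41  59  67  48  34  36  38  32  40 125 167 173 173 172 171]
 [ 17  13  12  20  31  62  83  95  95  92  81  62  42  32  34  36  38  35  31  60 133 165 170 169 170 169]
 [ 28  23  22  14  13  21  33  48  46  45  34  25  28  33  36  38  36  36  32  97 146 164 167 167 168 167]
 [ 39  36  37  28  22  22  17  14  17  14  11  17  31  39  38  38  37  34  40 119 159 166 163 165 164 164]
 [ 32  35  38  36  38  40  30  21  22  21  23  31  36  38  38  39  37  32  59 131 163 168 166 167 166 166]]
```

View pics/t4.png

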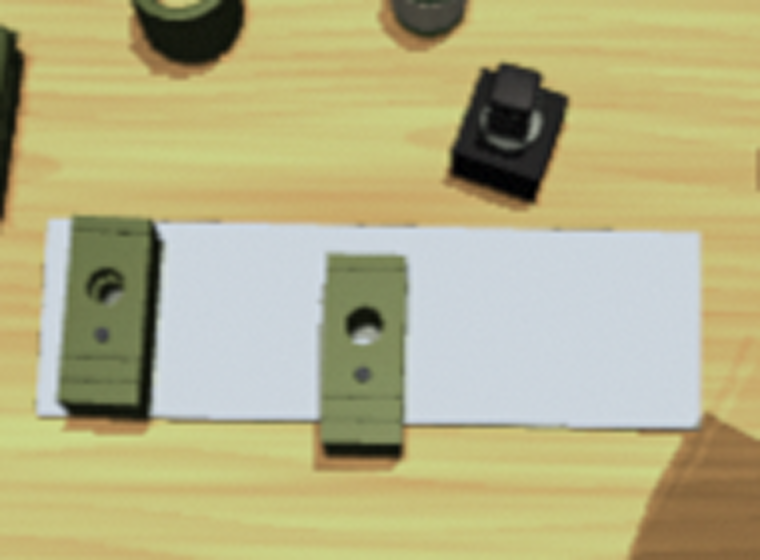

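```bash
python3 - <<'E'
from h import *
f=lambda p,z=.058:np.round(ray("top",p,z)[:2]*1000,1)
print("boreL",f((215+105/4-.4,100+287/4-.4)),"boreM",f((215+365/4-.4,100+325/4-.4)))
q=[(339.7,115.8),(348.3,118.0),(347,126.7),(337.9,124.0)]
P=np.array([f(p,.104) for p in q]);print(P,P.mean(0),cv2.minAreaRect(P.astype(np.float32)))
q=[(215+x/4-.4,100+y/4-.4) for x,y in((568,96),(537,180),(453,150))]
P=np.array([f(p,.046) for p in q]);print("holder",P,(P[0]+P[2])/2, np.degrees(np.arctan2(*(P[0]-P[1])[::-1])),np.degrees(np.arctan2(*(P[2]-P[1])[::-1])))
p=P.mean(0)
go(.692,-.06,.2,168)
E
```

```text
boreL [595.6 153.3] boreM [577.8  17. ]
[[703.9 -50. ]
 [699.5 -67.5]
 [681.  -65. ]
 [686.4 -46.6]] [692.7   -57.275] ((692.4500122070312, -57.500003814697266), (20.131187438964844, 18.551183700561523), 75.88667297363281)
holder [[708.4 -88.5]
 [661.3 -72.3]
 [677.1 -27.3]] [692.75 -57.9 ] -18.980606416337725 70.65325898483549
cmd [-0.9559  1.4977  0.0557] twist 0.0656 len mm 444.0 yaw now [ 1.800e+02 -1.000e-01  1.798e+02]
```

Request:
arm_command([
  {"tx": -0.08, "ty": 0.12, "tz": 0, "twist": 0},
  {"tx": -0.16, "ty": 0.25, "tz": 0, "twist": 0},
  {"tx": -0.24, "ty": 0.38, "tz": 0, "twist": 0},
  {"tx": -0.32, "ty": 0.5, "tz": 0, "twist": 0},
  {"tx": -0.4, "ty": 0.63, "tz": 0, "twist": 0},
  {"tx": -0.48, "ty": 0.75, "tz": 0, "twist": 0},
  {"tx": -0.54, "ty": 0.86, "tz": 0, "twist": 0},
  {"tx": -0.6, "ty": 0.94, "tz": 0, "twist": 0},
])

```text
t: 19.45
eef_pos: [0.603, -0.1931, 0.2156]
ee_rot: [3.141, 0.0, -3.14]
force: [0.6, 0.1, -0.4]
width: 0.053
gripper_force: 0.0
```

Request:
arm_command([
  {"tx": -0.06, "ty": 0.1, "tz": 0, "twist": 0.02},
  {"tx": -0.12, "ty": 0.2, "tz": 0, "twist": 0.04},
  {"tx": -0.18, "ty": 0.3, "tz": 0, "twist": 0.06},
  {"tx": -0.24, "ty": 0.4, "tz": 0, "twist": 0.08},
  {"tx": -0.3, "ty": 0.48, "tz": 0, "twist": 0.1},
  {"tx": -0.35, "ty": 0.55, "tz": 0, "twist": 0.1},
  {"tx": -0.35, "ty": 0.55, "tz": 0, "twist": 0.1},
  {"tx": -0.35, "ty": 0.55, "tz": 0, "twist": 0.1},
])

```text
t: 20.12
eef_pos: [0.6899, -0.0572, 0.2149]
ee_rot: [-3.141, -0.001, 2.83]
force: [0.6, -1.4, -0.4]
width: 0.0526
gripper_force: 0.0
```

```bash
python3 - <<'E'
from h import *
c=calibration("wrist");im=grab_frame("wrist");np.save("w.npy",im)
print(proj("wrist",(.6927,-.0577,.104),c),c["extrinsics"][2][3])
go(.6927,-.0577,.064,162)
for n in("gauge","holder"):
  for r in boxes_of(n,"wrist")[:2]:print(n,r["score"],np.round(r["rect"]))
E
```

```text
[321.6332242  201.55638706] 0.3726524764726606
cmd [-0.012   0.0056  0.6044] twist 0.0005 len mm 151.0 yaw now [-180.    -0.   162.1]
gauge 0.76 [307. 178. 334. 214.]
holder 0.97 [303. 160. 342. 213.]
```

Request:
arm_command([
  {"tx": -0.012, "ty": 0.005, "tz": 0.08, "twist": 0},
  {"tx": -0.012, "ty": 0.005, "tz": 0.18, "twist": 0},
  {"tx": -0.012, "ty": 0.005, "tz": 0.28, "twist": 0},
  {"tx": -0.012, "ty": 0.005, "tz": 0.38, "twist": 0},
  {"tx": -0.012, "ty": 0.005, "tz": 0.48, "twist": 0},
  {"tx": -0.012, "ty": 0.005, "tz": 0.57, "twist": 0},
  {"tx": -0.012, "ty": 0.005, "tz": 0.61, "twist": 0},
  {"tx": -0.012, "ty": 0.005, "tz": 0.61, "twist": 0},
])

```text
t: 20.93
eef_pos: [0.6913, -0.0598, 0.0603]
ee_rot: [-3.14, -0.004, 2.826]
force: [-0.1, 0.2, -0.5]
width: 0.0525
gripper_force: 0.0
```

Request:
arm_command([
  {"tx": 0, "ty": 0, "tz": 0, "twist": 0},
  {"tx": 0, "ty": 0, "tz": 0, "twist": 0},
  {"tx": 0, "ty": 0, "tz": 0, "twist": 0},
  {"tx": 0, "ty": 0, "tz": 0, "twist": 0},
  {"tx": 0, "ty": 0, "tz": 0, "twist": 0},
  {"tx": 0, "ty": 0, "tz": 0, "twist": 0},
  {"tx": 0, "ty": 0, "tz": 0, "twist": 0},
  {"tx": 0, "ty": 0, "tz": 0, "twist": 0},
], claw=0, grip_force=30)

```text
t: 21.6
eef_pos: [0.694, -0.0589, 0.064]
ee_rot: [3.141, 0.002, 2.828]
force: [0.1, 1.1, 6.2]
width: 0.0239
gripper_force: 29.4
```

```bash
python3 - <<'E'
from h import *
s=get_state();print(s["eef_pos"],s["ee_rot"],s["width"],s["force"],s["moment"])
E
```

```text
[ 0.69400791 -0.05885291  0.06396981] [3.14117157e+00 1.58641395e-03 2.82783435e+00] 0.023887320795444356 [0.13124598 1.14652914 6.21758845] [ 0.18016703  0.41329119 -0.08563897]
```

Request:
arm_command([
  {"tx": 0, "ty": 0, "tz": -0.03, "twist": 0},
  {"tx": 0, "ty": 0, "tz": -0.09, "twist": 0},
  {"tx": 0, "ty": 0, "tz": -0.15, "twist": 0},
  {"tx": 0, "ty": 0, "tz": -0.22, "twist": 0},
  {"tx": 0, "ty": 0, "tz": -0.29, "twist": 0},
  {"tx": 0, "ty": 0, "tz": -0.36, "twist": 0},
  {"tx": 0, "ty": 0, "tz": -0.43, "twist": 0},
  {"tx": 0, "ty": 0, "tz": -0.48, "twist": 0},
])

```text
t: 22.27
eef_pos: [0.6935, -0.0589, 0.1847]
ee_rot: [3.141, 0.001, 2.827]
force: [0.3, -1.0, 0.7]
width: 0.0238
gripper_force: 29.4
```

```bash
python3 - <<'E'
from h import *
s=get_state();print(s["eef_pos"],s["ee_rot"],s["width"],s["force"],s["moment"])
# left block still there?
im=grab_frame("scene").astype(int);print([ (round(r["score"],2),np.round(r["rect"])) for r in boxes_of("block_1a","scene")[:6]])
print(proj("scene",(.583,.153,.058)),proj("scene",(.566,.018,.058)))
go(.597,.1525,.150)
E
```

```text
[ 0.69345625 -0.05894658  0.18465171] [3.14121051e+00 8.59578967e-04 2.82745186e+00] 0.023752019564054865 [ 0.31168703 -1.00944189  0.68146229] [-0.05921513 -0.05894895 -0.01511835]
[]
[366.96057747 234.29552468] [329.08948721 194.17248674]
cmd [0.6324 0.6835 0.1408] twist 0 len mm 235.0 yaw now [179.9   0.2 162. ]
```

Request:
arm_command([
  {"tx": 0.09, "ty": 0.1, "tz": 0, "twist": 0},
  {"tx": 0.19, "ty": 0.2, "tz": 0, "twist": 0},
  {"tx": 0.28, "ty": 0.3, "tz": 0, "twist": 0},
  {"tx": 0.37, "ty": 0.4, "tz": 0, "twist": 0},
  {"tx": 0.46, "ty": 0.5, "tz": 0, "twist": 0},
  {"tx": 0.55, "ty": 0.6, "tz": 0, "twist": 0},
  {"tx": 0.633, "ty": 0.685, "tz": 0, "twist": 0},
  {"tx": 0.633, "ty": 0.685, "tz": 0, "twist": 0},
])

```text
t: 23.03
eef_pos: [0.5933, 0.1566, 0.1816]
ee_rot: [-3.141, -0.002, 2.83]
force: [0.4, -0.8, -1.8]
width: 0.0244
gripper_force: 29.4
```

```bash
python3 - <<'E'
from h import *
s=get_state();print(s["width"],s["gripper_force"])
c=calibration("wrist");im=save("wrist","w3.png",(240,130,400,250),5)
print([ (n,np.round((proj("wrist",p,c)-[240,130])*5)) for n,p in(("bore",(.5955,.1532,.058)),("farend",(.633,.153,.058)),("tip",(s["eef_pos"][0]-.001,s["eef_pos"][1]+.001,s["eef_pos"][2]-.06)))])
go(.5965,.1521,.125)
E
```

```text
0.024386487609126938 29.366963803768158
[('bore', array([394., 343.])), ('farend', array([446., 501.])), ('tip', array([411., 420.]))]
cmd [-0.0131 -0.0079  0.2268] twist 0 len mm 57.0 yaw now [-1.800e+02 -1.000e-01  1.622e+02]
```

View pics/w3.png

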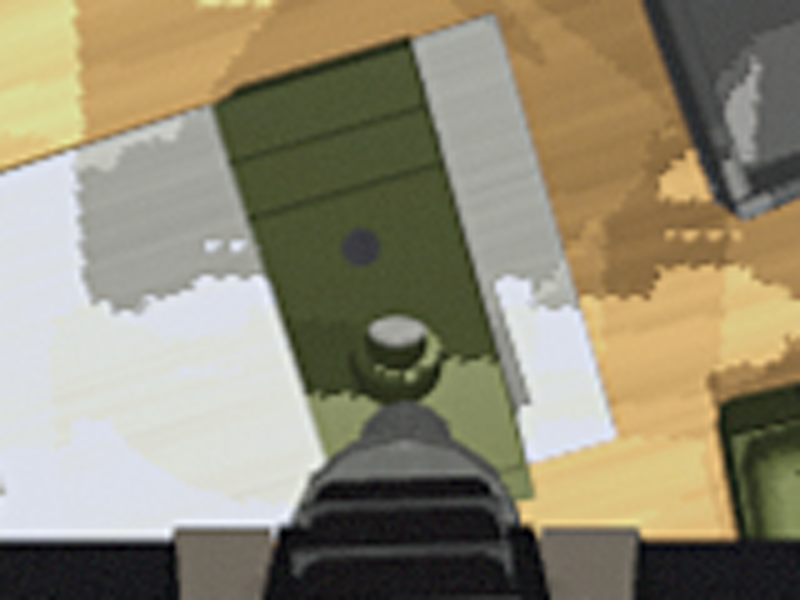

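```bash
python3 - <<'E'
from h import *
s=get_state();c=calibration("wrist")
b=ray("wrist",(240+398/5,130+360/5),.058,c);t=ray("wrist",(240+405/5,130+427/5),s["eef_pos"][2]-.06,c)
print(b,t);d=b-t;e=np.array(s["eef_pos"]);go(e[0]+d[0],e[1]+d[1],.125)
E
```

```text
[0.60022163 0.15109498 0.058     ] [0.59404575 0.15468411 0.12170615]
cmd [-0.0283 -0.0059  0.2268] twist 0 len mm 57.0 yaw now [-1.800e+02 -1.000e-01  1.622e+02]
```

Request:
arm_command([
  {"tx": -0.024, "ty": -0.006, "tz": 0.05, "twist": 0},
  {"tx": -0.024, "ty": -0.006, "tz": 0.1, "twist": 0},
  {"tx": -0.024, "ty": -0.006, "tz": 0.14, "twist": 0},
  {"tx": -0.024, "ty": -0.006, "tz": 0.18, "twist": 0},
  {"tx": -0.024, "ty": -0.006, "tz": 0.21, "twist": 0},
  {"tx": -0.024, "ty": -0.006, "tz": 0.23, "twist": 0},
  {"tx": -0.024, "ty": -0.006, "tz": 0.235, "twist": 0},
  {"tx": -0.024, "ty": -0.006, "tz": 0.235, "twist": 0},
])

```text
t: 23.75
eef_pos: [0.601, 0.1493, 0.1236]
ee_rot: [-3.141, -0.0, 2.827]
force: [0.2, -0.1, -1.1]
width: 0.0238
gripper_force: 29.4
```

Request:
arm_command([
  {"tx": 0, "ty": 0, "tz": 0.008, "twist": 0},
  {"tx": 0, "ty": 0, "tz": 0.016, "twist": 0},
  {"tx": 0, "ty": 0, "tz": 0.024, "twist": 0},
  {"tx": 0, "ty": 0, "tz": 0.032, "twist": 0},
  {"tx": 0, "ty": 0, "tz": 0.04, "twist": 0},
  {"tx": 0, "ty": 0, "tz": 0.048, "twist": 0},
  {"tx": 0, "ty": 0, "tz": 0.056, "twist": 0},
  {"tx": 0, "ty": 0, "tz": 0.056, "twist": 0},
])

```text
t: 24.42
eef_pos: [0.6008, 0.1496, 0.1097]
ee_rot: [-3.142, -0.0, 2.827]
force: [-1.3, 0.6, -0.8]
width: 0.024
gripper_force: 29.8
```

Request:
arm_command([
  {"tx": 0.005, "ty": 0.004, "tz": 0.008, "twist": 0},
  {"tx": 0.005, "ty": 0.004, "tz": 0.016, "twist": 0},
  {"tx": 0.005, "ty": 0.004, "tz": 0.024, "twist": 0},
  {"tx": 0.005, "ty": 0.004, "tz": 0.032, "twist": 0},
  {"tx": 0.005, "ty": 0.004, "tz": 0.04, "twist": 0},
  {"tx": 0.005, "ty": 0.004, "tz": 0.048, "twist": 0},
  {"tx": 0.005, "ty": 0.004, "tz": 0.056, "twist": 0},
  {"tx": 0.005, "ty": 0.004, "tz": 0.056, "twist": 0},
])

```text
t: 25.08
eef_pos: [0.6006, 0.1518, 0.0973]
ee_rot: [3.14, 0.001, 2.828]
force: [-4.1, 3.8, 7.6]
width: 0.0238
gripper_force: 30.0
```

Request:
arm_command([
  {"tx": 0.002, "ty": 0, "tz": 0.003, "twist": 0},
  {"tx": 0.004, "ty": 0, "tz": 0.006, "twist": 0},
  {"tx": 0.004, "ty": 0, "tz": 0.008, "twist": 0},
  {"tx": 0.004, "ty": 0, "tz": 0.01, "twist": 0},
  {"tx": 0.004, "ty": 0, "tz": 0.01, "twist": 0},
  {"tx": 0.004, "ty": 0, "tz": 0.01, "twist": 0},
  {"tx": 0.004, "ty": 0, "tz": 0.01, "twist": 0},
  {"tx": 0.004, "ty": 0, "tz": 0.01, "twist": 0},
])

```text
t: 25.75
eef_pos: [0.6004, 0.152, 0.0968]
ee_rot: [3.139, 0.003, 2.829]
force: [-6.6, 1.9, 20.8]
width: 0.0236
gripper_force: 30.0
```

Request:
arm_command([
  {"tx": 0, "ty": 0, "tz": -0.04, "twist": 0},
  {"tx": 0, "ty": 0, "tz": -0.1, "twist": 0},
  {"tx": 0, "ty": 0, "tz": -0.16, "twist": 0},
  {"tx": 0, "ty": 0, "tz": -0.22, "twist": 0},
  {"tx": 0, "ty": 0, "tz": -0.26, "twist": 0},
  {"tx": 0, "ty": 0, "tz": -0.28, "twist": 0},
  {"tx": 0, "ty": 0, "tz": -0.28, "twist": 0},
  {"tx": 0, "ty": 0, "tz": -0.28, "twist": 0},
])

```text
t: 26.42
eef_pos: [0.5989, 0.1511, 0.1631]
ee_rot: [-3.141, -0.0, 2.827]
force: [-0.3, -0.0, -1.2]
width: 0.0239
gripper_force: 30.0
```

```bash
python3 - <<'E'
from h import *
s=get_state();print(s["eef_pos"],s["width"])
go(.5815,.016,.166)
E
```

```text
[0.59892542 0.1511024  0.16308391] 0.023864222795105274
cmd [-0.1009 -0.5355 -0.0117] twist 0 len mm 136.0 yaw now [-180.   -0.  162.]
```

Request:
arm_command([
  {"tx": -0.02, "ty": -0.11, "tz": 0, "twist": 0},
  {"tx": -0.04, "ty": -0.23, "tz": 0, "twist": 0},
  {"tx": -0.06, "ty": -0.34, "tz": 0, "twist": 0},
  {"tx": -0.08, "ty": -0.45, "tz": 0, "twist": 0},
  {"tx": -0.1, "ty": -0.53, "tz": 0, "twist": 0},
  {"tx": -0.1, "ty": -0.535, "tz": 0, "twist": 0},
  {"tx": -0.1, "ty": -0.535, "tz": 0, "twist": 0},
  {"tx": -0.1, "ty": -0.535, "tz": 0, "twist": 0},
])

```text
t: 27.08
eef_pos: [0.5814, 0.0162, 0.1628]
ee_rot: [-3.141, -0.001, 2.827]
force: [0.2, 0.5, -1.7]
width: 0.0239
gripper_force: 30.0
```

```bash
python3 - <<'E'
from h import *
s=get_state();e=s["eef_pos"];print(e)
c=calibration("wrist");im=grab_frame("wrist").astype(int)
pb=proj("wrist",(.579,.017,.058),c);print("pred bore",pb,"tip",proj("wrist",(e[0]-.0007,e[1]+.002,e[2]-.06),c))
u,v=np.round(pb).astype(int);np.set_printoptions(linewidth=250)
print(u-18,v-14);print((im[v-14:v+18,u-18:u+19].sum(2)//3))
go(.5815,.016,.12)
E
```

```text
[0.58136698 0.01621428 0.16278854]
pred bore [321.38019182 198.06667542] tip [323.43391535 213.87356196]
303 184
[[ 68  67  68 ...  65  59 107]
 [ 66  68  68 ...  65  61  79]
 [ 68  67  68 ...  68  62  57]
 ...
 [218 157  59 ... 125 123 122]
 [219 176  86 ... 122 123 124]
 [215 217 137 ... 123 122 122]]
cmd [-0.0009 -0.0024  0.1717] twist 0 len mm 43.0 yaw now [-180.   -0.  162.]
```

Request:
arm_command([
  {"tx": 0, "ty": 0, "tz": 0.03, "twist": 0},
  {"tx": 0, "ty": 0, "tz": 0.06, "twist": 0},
  {"tx": 0, "ty": 0, "tz": 0.09, "twist": 0},
  {"tx": 0, "ty": 0, "tz": 0.12, "twist": 0},
  {"tx": 0, "ty": 0, "tz": 0.15, "twist": 0},
  {"tx": 0, "ty": 0, "tz": 0.17, "twist": 0},
  {"tx": 0, "ty": 0, "tz": 0.185, "twist": 0},
  {"tx": 0, "ty": 0, "tz": 0.195, "twist": 0},
])

```text
t: 27.8
eef_pos: [0.5815, 0.0162, 0.1141]
ee_rot: [-3.141, -0.001, 2.827]
force: [0.8, 0.4, -1.0]
width: 0.0239
gripper_force: 30.0
```

Request:
arm_command([
  {"tx": 0, "ty": 0, "tz": 0.004, "twist": 0},
  {"tx": 0, "ty": 0, "tz": 0.008, "twist": 0},
  {"tx": 0, "ty": 0, "tz": 0.012, "twist": 0},
  {"tx": 0, "ty": 0, "tz": 0.016, "twist": 0},
  {"tx": 0, "ty": 0, "tz": 0.02, "twist": 0},
  {"tx": 0, "ty": 0, "tz": 0.02, "twist": 0},
  {"tx": 0, "ty": 0, "tz": 0.02, "twist": 0},
  {"tx": 0, "ty": 0, "tz": 0.02, "twist": 0},
])

```text
t: 28.47
eef_pos: [0.5817, 0.0163, 0.1099]
ee_rot: [3.141, 0.0, 2.827]
force: [0.3, -0.2, -1.1]
width: 0.0236
gripper_force: 30.0
```

Entered cleanly, so I'll continue down.

Request:
arm_command([
  {"tx": 0, "ty": 0, "tz": 0.01, "twist": 0},
  {"tx": 0, "ty": 0, "tz": 0.02, "twist": 0},
  {"tx": 0, "ty": 0, "tz": 0.03, "twist": 0},
  {"tx": 0, "ty": 0, "tz": 0.04, "twist": 0},
  {"tx": 0, "ty": 0, "tz": 0.05, "twist": 0},
  {"tx": 0, "ty": 0, "tz": 0.06, "twist": 0},
  {"tx": 0, "ty": 0, "tz": 0.06, "twist": 0},
  {"tx": 0, "ty": 0, "tz": 0.06, "twist": 0},
])

```text
t: 29.13
eef_pos: [0.5815, 0.0162, 0.0946]
ee_rot: [-3.141, -0.0, 2.827]
force: [-0.1, 0.6, -1.5]
width: 0.024
gripper_force: 30.0
```

Request:
arm_command([
  {"tx": 0, "ty": 0, "tz": 0.01, "twist": 0},
  {"tx": 0, "ty": 0, "tz": 0.02, "twist": 0},
  {"tx": 0, "ty": 0, "tz": 0.03, "twist": 0},
  {"tx": 0, "ty": 0, "tz": 0.035, "twist": 0},
  {"tx": 0, "ty": 0, "tz": 0.035, "twist": 0},
  {"tx": 0, "ty": 0, "tz": 0.035, "twist": 0},
  {"tx": 0, "ty": 0, "tz": 0.035, "twist": 0},
  {"tx": 0, "ty": 0, "tz": 0.035, "twist": 0},
])

```text
t: 29.8
eef_pos: [0.5817, 0.0163, 0.0862]
ee_rot: [3.141, 0.0, 2.827]
force: [1.2, 0.1, -1.8]
width: 0.0238
gripper_force: 30.0
```

Request:
arm_command([
  {"tx": 0, "ty": 0, "tz": 0.008, "twist": 0},
  {"tx": 0, "ty": 0, "tz": 0.016, "twist": 0},
  {"tx": 0, "ty": 0, "tz": 0.024, "twist": 0},
  {"tx": 0, "ty": 0, "tz": 0.032, "twist": 0},
  {"tx": 0, "ty": 0, "tz": 0.038, "twist": 0},
  {"tx": 0, "ty": 0, "tz": 0.042, "twist": 0},
  {"tx": 0, "ty": 0, "tz": 0.044, "twist": 0},
  {"tx": 0, "ty": 0, "tz": 0.044, "twist": 0},
])

```text
t: 30.47
eef_pos: [0.5815, 0.0162, 0.0759]
ee_rot: [-3.141, 0.0, 2.828]
force: [-4.0, -0.0, 8.0]
width: 0.0236
gripper_force: 30.0
```

Request:
arm_command([
  {"tx": 0, "ty": 0, "tz": -0.03, "twist": 0},
  {"tx": 0, "ty": 0, "tz": -0.09, "twist": 0},
  {"tx": 0, "ty": 0, "tz": -0.15, "twist": 0},
  {"tx": 0, "ty": 0, "tz": -0.22, "twist": 0},
  {"tx": 0, "ty": 0, "tz": -0.29, "twist": 0},
  {"tx": 0, "ty": 0, "tz": -0.34, "twist": 0},
  {"tx": 0, "ty": 0, "tz": -0.36, "twist": 0},
  {"tx": 0, "ty": 0, "tz": -0.36, "twist": 0},
])

```text
t: 31.13
eef_pos: [0.5824, 0.0165, 0.1665]
ee_rot: [3.14, 0.002, 2.827]
force: [-0.5, 0.7, -1.3]
width: 0.0235
gripper_force: 30.0
```

```bash
python3 - <<'E'
from h import *
print(get_state()["eef_pos"])
go(.6936,-.0587,.16)
E
```

```text
[0.58236305 0.01645405 0.16652705]
cmd [-0.516  -0.1485  0.027 ] twist 0 len mm 134.0 yaw now [1.799e+02 1.000e-01 1.620e+02]
```

Request:
arm_command([
  {"tx": -0.1, "ty": -0.03, "tz": 0, "twist": 0},
  {"tx": -0.2, "ty": -0.06, "tz": 0, "twist": 0},
  {"tx": -0.3, "ty": -0.09, "tz": 0, "twist": 0},
  {"tx": -0.4, "ty": -0.12, "tz": 0, "twist": 0},
  {"tx": -0.48, "ty": -0.14, "tz": 0, "twist": 0},
  {"tx": -0.518, "ty": -0.148, "tz": 0, "twist": 0},
  {"tx": -0.518, "ty": -0.148, "tz": 0, "twist": 0},
  {"tx": -0.518, "ty": -0.148, "tz": 0, "twist": 0},
])

```text
t: 31.8
eef_pos: [0.6926, -0.059, 0.1635]
ee_rot: [-3.141, -0.002, 2.826]
force: [0.6, -0.1, -1.3]
width: 0.0243
gripper_force: 30.0
```

Request:
arm_command([
  {"tx": 0, "ty": 0, "tz": 0.04, "twist": 0},
  {"tx": 0, "ty": 0, "tz": 0.09, "twist": 0},
  {"tx": 0, "ty": 0, "tz": 0.14, "twist": 0},
  {"tx": 0, "ty": 0, "tz": 0.18, "twist": 0},
  {"tx": 0, "ty": 0, "tz": 0.21, "twist": 0},
  {"tx": 0, "ty": 0, "tz": 0.23, "twist": 0},
  {"tx": 0, "ty": 0, "tz": 0.25, "twist": 0},
  {"tx": 0, "ty": 0, "tz": 0.26, "twist": 0},
])

```text
t: 32.47
eef_pos: [0.6933, -0.0589, 0.0994]
ee_rot: [-3.141, -0.0, 2.827]
force: [1.2, -0.1, -1.3]
width: 0.0242
gripper_force: 30.0
```

In the hole with no contact. I'll continue to about TCP 0.064.

Request:
arm_command([
  {"tx": 0, "ty": 0, "tz": 0.025, "twist": 0},
  {"tx": 0, "ty": 0, "tz": 0.05, "twist": 0},
  {"tx": 0, "ty": 0, "tz": 0.075, "twist": 0},
  {"tx": 0, "ty": 0, "tz": 0.1, "twist": 0},
  {"tx": 0, "ty": 0, "tz": 0.12, "twist": 0},
  {"tx": 0, "ty": 0, "tz": 0.133, "twist": 0},
  {"tx": 0, "ty": 0, "tz": 0.14, "twist": 0},
  {"tx": 0, "ty": 0, "tz": 0.14, "twist": 0},
])

```text
t: 33.13
eef_pos: [0.6934, -0.0589, 0.0646]
ee_rot: [-3.142, -0.0, 2.827]
force: [0.7, 1.1, -1.4]
width: 0.0241
gripper_force: 30.0
```

Request:
arm_command([
  {"tx": 0, "ty": 0, "tz": 0.002, "twist": 0},
  {"tx": 0, "ty": 0, "tz": 0.002, "twist": 0},
  {"tx": 0, "ty": 0, "tz": 0.002, "twist": 0},
  {"tx": 0, "ty": 0, "tz": 0.002, "twist": 0},
  {"tx": 0, "ty": 0, "tz": 0.002, "twist": 0},
  {"tx": 0, "ty": 0, "tz": 0.002, "twist": 0},
  {"tx": 0, "ty": 0, "tz": 0.002, "twist": 0},
  {"tx": 0, "ty": 0, "tz": 0.002, "twist": 0},
], claw=0.6)

```text
t: 33.8
eef_pos: [0.6933, -0.0589, 0.0646]
ee_rot: [3.142, 0.0, 2.827]
force: [0.0, 0.2, 0.5]
width: 0.0527
gripper_force: 0.0
```

Request:
arm_command([
  {"tx": 0, "ty": 0, "tz": -0.05, "twist": 0},
  {"tx": 0, "ty": 0, "tz": -0.13, "twist": 0},
  {"tx": 0, "ty": 0, "tz": -0.25, "twist": 0},
  {"tx": 0, "ty": 0, "tz": -0.4, "twist": 0},
  {"tx": 0, "ty": 0, "tz": -0.55, "twist": 0},
  {"tx": 0.1, "ty": -0.15, "tz": -0.6, "twist": 0},
  {"tx": 0.2, "ty": -0.3, "tz": -0.6, "twist": 0},
  {"tx": 0.3, "ty": -0.4, "tz": -0.6, "twist": 0},
])

```text
t: 34.47
eef_pos: [0.5927, -0.1308, 0.2167]
ee_rot: [3.141, 0.003, 2.828]
force: [-0.0, -0.3, 0.3]
width: 0.0524
gripper_force: 0.0
```

Request:
arm_command([
  {"tx": 0.07, "ty": -0.13, "tz": 0, "twist": 0},
  {"tx": 0.14, "ty": -0.26, "tz": 0, "twist": 0},
  {"tx": 0.21, "ty": -0.39, "tz": 0, "twist": 0},
  {"tx": 0.28, "ty": -0.52, "tz": 0, "twist": 0},
  {"tx": 0.35, "ty": -0.65, "tz": 0, "twist": 0},
  {"tx": 0.42, "ty": -0.78, "tz": 0, "twist": 0},
  {"tx": 0.49, "ty": -0.9, "tz": 0, "twist": 0},
  {"tx": 0.49, "ty": -0.9, "tz": 0, "twist": 0},
], claw=0.8)

```text
t: 35.13
eef_pos: [0.4028, -0.3085, 0.2159]
ee_rot: [-3.141, 0.0, 2.824]
force: [0.4, 0.2, 0.1]
width: 0.07
gripper_force: 0.0
```

```bash
cat >> h.py <<'E'
def blocks(z=.058,rect=(220,150,345,225),amin=300,thr=65):
    im=grab_frame("top");I=im.astype(int);l,t,r,b=rect
    sub=np.zeros(im.shape[:2],bool);sub[t:b,l:r]=1
    m=(I[...,1]>I[...,2]+15)&(I[...,1]>I[...,0]+3)&(I[...,1]>thr)&sub
    n,lab,st,ce=cv2.connectedComponentsWithStats(m.astype(np.uint8))
    for i in range(1,n):
        if st[i,4]<amin: continue
        c,_=cv2.findContours((lab==i).astype(np.uint8),cv2.RETR_EXTERNAL,cv2.CHAIN_APPROX_NONE)
        P=np.array([ray("top",p[0],z)[:2] for p in c[0]])
        q=cv2.minAreaRect((P*1000).astype(np.float32));print("blk",st[i],np.round(q[0],1),np.round(q[1]),round(q[2],1))
    return im
E
python3 - <<'E'
from h import *
im=blocks()
cv2.imwrite("pics/t5.png",im[:,:,::-1])
np.set_printoptions(linewidth=250,threshold=9999)
print(im[114:128:2,334:356:2].astype(int).sum(2)//3)
go(.58,.15,.2,180)
E
```

```text
blk [230 154  24  47 894] [584.1 152.2] [ 42. 100.] 87.9
blk [295 163  22  48 907] [566.2  17.5] [100.  44.] 1.1
[[177 177 177 178 177 177 177 177 177 178 177]
 [170 151 168 121 101 150 175 178 178 179 179]
 [145  38  49  43  49  48  55 103 144 177 175]
 [ 84  34  27  50  56  56  53  50  59 170 173]
 [ 44  37  35  59  60  62  60  55  49 110 156]
 [ 36  33  48  65  65  65  67  47  42  35  35]
 [ 37  40  22  37  55  66  73  34  36  37  35]]
cmd [-0.0946  1.9582  0.0637] twist -0.1011 len mm 490.0 yaw now [-1.800e+02  1.000e-01  1.618e+02]
```

Request:
arm_command([
  {"tx": -0.015, "ty": 0.1, "tz": 0, "twist": 0},
  {"tx": -0.03, "ty": 0.2, "tz": 0, "twist": 0},
  {"tx": -0.045, "ty": 0.32, "tz": 0, "twist": 0},
  {"tx": -0.06, "ty": 0.44, "tz": 0, "twist": 0},
  {"tx": -0.075, "ty": 0.56, "tz": 0, "twist": 0},
  {"tx": -0.09, "ty": 0.68, "tz": 0, "twist": 0},
  {"tx": -0.105, "ty": 0.75, "tz": 0, "twist": 0},
  {"tx": -0.12, "ty": 0.8, "tz": 0, "twist": 0},
])

```text
t: 35.85
eef_pos: [0.4983, -0.1228, 0.2154]
ee_rot: [3.141, 0.001, 2.83]
force: [0.3, -0.2, -0.4]
width: 0.07
gripper_force: 0.0
```

Request:
arm_command([
  {"tx": -0.015, "ty": 0.1, "tz": 0, "twist": -0.02},
  {"tx": -0.03, "ty": 0.2, "tz": 0, "twist": -0.04},
  {"tx": -0.045, "ty": 0.3, "tz": 0, "twist": -0.06},
  {"tx": -0.06, "ty": 0.4, "tz": 0, "twist": -0.08},
  {"tx": -0.08, "ty": 0.5, "tz": 0, "twist": -0.1},
  {"tx": -0.1, "ty": 0.6, "tz": 0, "twist": -0.101},
  {"tx": -0.108, "ty": 0.64, "tz": 0, "twist": -0.101},
  {"tx": -0.108, "ty": 0.64, "tz": 0, "twist": -0.101},
])

```text
t: 36.52
eef_pos: [0.5733, 0.0205, 0.2145]
ee_rot: [-3.141, 0.0, -3.137]
force: [-0.5, -0.9, -1.4]
width: 0.0701
gripper_force: 0.0
```

```bash
python3 - <<'E'
from h import *
c=calibration("wrist");grab_frame("wrist");print(proj("wrist",(.5695,.0165,.058),c),[(round(r["score"],2),np.round(r["rect"])) for r in boxes_of("block_2a","wrist")[:3]])
go(.5695,.0165,.022,180.5)
E
```

```text
[318.18445231 185.12877238] []
cmd [ 0.0097 -0.0088  0.7699] twist -0.0017 len mm 192.0 yaw now [-180.    -0.  -179.8]
```

Request:
arm_command([
  {"tx": 0.008, "ty": -0.012, "tz": 0.1, "twist": 0},
  {"tx": 0.008, "ty": -0.012, "tz": 0.22, "twist": 0},
  {"tx": 0.008, "ty": -0.012, "tz": 0.34, "twist": 0},
  {"tx": 0.008, "ty": -0.012, "tz": 0.46, "twist": 0},
  {"tx": 0.008, "ty": -0.012, "tz": 0.58, "twist": 0},
  {"tx": 0.008, "ty": -0.012, "tz": 0.68, "twist": 0},
  {"tx": 0.008, "ty": -0.012, "tz": 0.75, "twist": 0},
  {"tx": 0.008, "ty": -0.012, "tz": 0.765, "twist": 0},
])

```text
t: 37.28
eef_pos: [0.5677, 0.014, 0.0205]
ee_rot: [-3.14, -0.005, -3.14]
force: [-0.2, -0.9, 1.0]
width: 0.0696
gripper_force: 0.0
```

Request:
arm_command([
  {"tx": 0, "ty": 0, "tz": 0, "twist": 0},
  {"tx": 0, "ty": 0, "tz": 0, "twist": 0},
  {"tx": 0, "ty": 0, "tz": 0, "twist": 0},
  {"tx": 0, "ty": 0, "tz": 0, "twist": 0},
  {"tx": 0, "ty": 0, "tz": 0, "twist": 0},
  {"tx": 0, "ty": 0, "tz": 0, "twist": 0},
  {"tx": 0, "ty": 0, "tz": 0, "twist": 0},
  {"tx": 0, "ty": 0, "tz": 0, "twist": 0},
], claw=0.2, grip_force=30)

```text
t: 37.95
eef_pos: [0.571, 0.0161, 0.0246]
ee_rot: [3.141, 0.002, -3.138]
force: [-1.6, 1.1, 7.0]
width: 0.0413
gripper_force: 30.0
```

Request:
arm_command([
  {"tx": 0, "ty": 0, "tz": -0.02, "twist": 0},
  {"tx": 0, "ty": 0, "tz": -0.06, "twist": 0},
  {"tx": 0, "ty": 0, "tz": -0.12, "twist": 0},
  {"tx": 0, "ty": 0, "tz": -0.2, "twist": 0},
  {"tx": 0, "ty": 0, "tz": -0.28, "twist": 0},
  {"tx": 0, "ty": 0, "tz": -0.36, "twist": 0},
  {"tx": 0, "ty": 0, "tz": -0.44, "twist": 0},
  {"tx": 0, "ty": 0, "tz": -0.5, "twist": 0},
])

```text
t: 38.62
eef_pos: [0.5704, 0.0157, 0.1509]
ee_rot: [3.141, 0.002, -3.138]
force: [0.3, 0.2, -1.7]
width: 0.0418
gripper_force: 30.0
```

```bash
python3 - <<'E'
from h import *
s=get_state();print(s["eef_pos"],s["width"],s["force"],s["moment"])
go(.51,.341,.145,180)
E
```

```text
[0.57040616 0.01567382 0.15088006] 0.041839798218761604 [ 0.31034561  0.21103776 -1.74007437] [-0.00239857 -0.15678808 -0.00459547]
cmd [0.2374 1.3021 0.0236] twist 0.001 len mm 331.0 yaw now [ 1.800e+02  1.000e-01 -1.798e+02]
```

Request:
arm_command([
  {"tx": 0.01, "ty": 0.06, "tz": 0, "twist": 0},
  {"tx": 0.03, "ty": 0.15, "tz": 0, "twist": 0},
  {"tx": 0.05, "ty": 0.26, "tz": 0, "twist": 0},
  {"tx": 0.07, "ty": 0.38, "tz": 0, "twist": 0},
  {"tx": 0.09, "ty": 0.5, "tz": 0, "twist": 0},
  {"tx": 0.11, "ty": 0.6, "tz": 0, "twist": 0},
  {"tx": 0.12, "ty": 0.66, "tz": 0, "twist": 0},
  {"tx": 0.12, "ty": 0.66, "tz": 0, "twist": 0},
])

```text
t: 39.28
eef_pos: [0.5392, 0.1832, 0.149]
ee_rot: [3.141, 0.001, -3.136]
force: [-0.1, 0.4, -1.8]
width: 0.0415
gripper_force: 30.0
```

Request:
arm_command([
  {"tx": 0.01, "ty": 0.06, "tz": 0, "twist": -0.005},
  {"tx": 0.03, "ty": 0.15, "tz": 0, "twist": -0.01},
  {"tx": 0.05, "ty": 0.26, "tz": 0, "twist": -0.015},
  {"tx": 0.07, "ty": 0.38, "tz": 0, "twist": -0.02},
  {"tx": 0.09, "ty": 0.5, "tz": 0, "twist": -0.028},
  {"tx": 0.11, "ty": 0.58, "tz": 0, "twist": -0.028},
  {"tx": 0.117, "ty": 0.64, "tz": 0, "twist": -0.028},
  {"tx": 0.117, "ty": 0.64, "tz": 0, "twist": -0.028},
])

```text
t: 39.95
eef_pos: [0.5097, 0.3428, 0.1485]
ee_rot: [3.141, 0.0, -3.049]
force: [0.8, -1.2, -1.7]
width: 0.042
gripper_force: 30.0
```

```bash
python3 - <<'E'
from h import *
s=get_state();print(s["eef_pos"],s["width"]);go(.51,.341,.025,185)
grab_frame("scene")
for r in spot_point("tray","scene")[:1]:print(r["score"],ray("scene",r["uv"],0.))
E
```

```text
[0.50974546 0.34284849 0.14845788] 0.04198100827527406
cmd [-1.000e-04 -7.700e-03  4.938e-01] twist 0.0018 len mm 123.0 yaw now [ 180.     0.  -174.7]
0.69 [0.51420864 0.3410243  0.        ]
```

Centre agreed. I'll lower and release.

Request:
arm_command([
  {"tx": 0, "ty": 0, "tz": 0.08, "twist": 0},
  {"tx": 0, "ty": 0, "tz": 0.16, "twist": 0},
  {"tx": 0, "ty": 0, "tz": 0.24, "twist": 0},
  {"tx": 0, "ty": 0, "tz": 0.32, "twist": 0},
  {"tx": 0, "ty": 0, "tz": 0.4, "twist": 0},
  {"tx": 0, "ty": 0, "tz": 0.45, "twist": 0},
  {"tx": 0, "ty": 0, "tz": 0.48, "twist": 0},
  {"tx": 0, "ty": 0, "tz": 0.495, "twist": 0},
])

```text
t: 40.72
eef_pos: [0.5099, 0.339, 0.0236]
ee_rot: [-3.14, -0.001, -3.052]
force: [0.2, -1.0, -1.0]
width: 0.0419
gripper_force: 30.0
```

Request:
arm_command([
  {"tx": 0, "ty": 0, "tz": 0.003, "twist": 0},
  {"tx": 0, "ty": 0, "tz": 0.005, "twist": 0},
  {"tx": 0, "ty": 0, "tz": 0.005, "twist": 0},
  {"tx": 0, "ty": 0, "tz": 0.005, "twist": 0},
  {"tx": 0, "ty": 0, "tz": 0.005, "twist": 0},
  {"tx": 0, "ty": 0, "tz": 0.005, "twist": 0},
  {"tx": 0, "ty": 0, "tz": 0.005, "twist": 0},
  {"tx": 0, "ty": 0, "tz": 0.005, "twist": 0},
])

```text
t: 41.38
eef_pos: [0.51, 0.3406, 0.0235]
ee_rot: [3.141, 0.0, -3.05]
force: [-0.4, 0.2, -1.7]
width: 0.0418
gripper_force: 30.0
```

Request:
arm_command([
  {"tx": 0, "ty": 0, "tz": 0.004, "twist": 0},
  {"tx": 0, "ty": 0, "tz": 0.008, "twist": 0},
  {"tx": 0, "ty": 0, "tz": 0.01, "twist": 0},
  {"tx": 0, "ty": 0, "tz": 0.01, "twist": 0},
  {"tx": 0, "ty": 0, "tz": 0.01, "twist": 0},
  {"tx": 0, "ty": 0, "tz": 0.01, "twist": 0},
  {"tx": 0, "ty": 0, "tz": 0.01, "twist": 0},
  {"tx": 0, "ty": 0, "tz": 0.01, "twist": 0},
])

```text
t: 42.05
eef_pos: [0.51, 0.3406, 0.0217]
ee_rot: [3.141, 0.0, -3.05]
force: [-4.4, -1.4, 7.1]
width: 0.0418
gripper_force: 30.0
```

Request:
arm_command([
  {"tx": 0, "ty": 0, "tz": 0, "twist": 0},
  {"tx": 0, "ty": 0, "tz": 0, "twist": 0},
  {"tx": 0, "ty": 0, "tz": 0, "twist": 0},
  {"tx": 0, "ty": 0, "tz": 0, "twist": 0},
  {"tx": 0, "ty": 0, "tz": 0, "twist": 0},
  {"tx": 0, "ty": 0, "tz": 0, "twist": 0},
  {"tx": 0, "ty": 0, "tz": -0.05, "twist": 0},
  {"tx": 0, "ty": 0, "tz": -0.1, "twist": 0},
], claw=0.75)

```text
t: 42.72
eef_pos: [0.5095, 0.34, 0.0452]
ee_rot: [-3.14, -0.002, -3.051]
force: [0.5, -0.3, 0.1]
width: 0.0657
gripper_force: 0.0
```

Request:
arm_command([
  {"tx": 0, "ty": 0, "tz": -0.1, "twist": 0},
  {"tx": 0, "ty": 0, "tz": -0.22, "twist": 0},
  {"tx": 0, "ty": 0, "tz": -0.35, "twist": 0},
  {"tx": 0, "ty": 0, "tz": -0.5, "twist": 0},
  {"tx": 0, "ty": 0, "tz": -0.6, "twist": 0},
  {"tx": 0, "ty": 0, "tz": -0.64, "twist": 0},
  {"tx": 0, "ty": 0, "tz": -0.64, "twist": 0},
  {"tx": 0, "ty": 0, "tz": -0.64, "twist": 0},
])

```text
t: 43.38
eef_pos: [0.5098, 0.3406, 0.2059]
ee_rot: [3.141, 0.0, -3.051]
force: [0.1, 0.4, -0.3]
width: 0.0657
gripper_force: 0.0
```

```bash
python3 - <<'E'
from h import *
s=get_state();print(s["eef_pos"],s["width"])
go(.587,.151,.2,177.9)
E
```

```text
[0.5097824  0.34056593 0.20585211] 0.06568559175334786
cmd [-0.2388 -0.7832  0.0228] twist 0.0406 len mm 205.0 yaw now [ 179.9    0.  -174.8]
```

Request:
arm_command([
  {"tx": -0.03, "ty": -0.1, "tz": 0, "twist": 0.01},
  {"tx": -0.07, "ty": -0.22, "tz": 0, "twist": 0.02},
  {"tx": -0.11, "ty": -0.36, "tz": 0, "twist": 0.03},
  {"tx": -0.15, "ty": -0.5, "tz": 0, "twist": 0.04},
  {"tx": -0.19, "ty": -0.62, "tz": 0, "twist": 0.04},
  {"tx": -0.22, "ty": -0.72, "tz": 0, "twist": 0.04},
  {"tx": -0.239, "ty": -0.783, "tz": 0, "twist": 0.04},
  {"tx": -0.239, "ty": -0.783, "tz": 0, "twist": 0.04},
])

```text
t: 44.05
eef_pos: [0.5871, 0.1478, 0.2035]
ee_rot: [-3.14, -0.003, 3.104]
force: [0.6, -0.5, 0.7]
width: 0.0656
gripper_force: 0.0
```

```bash
python3 - <<'E'
from h import *
c=calibration("wrist");im=grab_frame("wrist")
print(proj("wrist",(.587,.151,.058),c))
I=im.astype(int);m=((I[...,1]>I[...,2]+12)&(I[...,1]>I[...,0]+2)).astype(np.uint8)
n,l,st,ce=cv2.connectedComponentsWithStats(m)
for i in range(1,n):
    if st[i,4]>300:print(st[i],np.round(ce[i]))
print(get_state()["eef_pos"]);go(.587,.151,.022,177.9)
E
```

```text
[324.72215207 190.7784888 ]
[ 459   56   67  105 5540] [493. 109.]
[ 307  144   39   89 3138] [326. 187.]
[402 225  60  35 782] [427. 237.]
[286 292  42  26 901] [307. 305.]
[0.58684611 0.14912498 0.2036943 ]
cmd [-0.0025  0.0087  0.7268] twist -0.0002 len mm 182.0 yaw now [-179.9   -0.2  177.9]
```

Request:
arm_command([
  {"tx": 0, "ty": 0.004, "tz": 0.1, "twist": 0},
  {"tx": 0, "ty": 0.004, "tz": 0.22, "twist": 0},
  {"tx": 0, "ty": 0.004, "tz": 0.34, "twist": 0},
  {"tx": 0, "ty": 0.004, "tz": 0.46, "twist": 0},
  {"tx": 0, "ty": 0.004, "tz": 0.56, "twist": 0},
  {"tx": 0, "ty": 0.004, "tz": 0.65, "twist": 0},
  {"tx": 0, "ty": 0.004, "tz": 0.71, "twist": 0},
  {"tx": 0, "ty": 0.004, "tz": 0.725, "twist": 0},
])

```text
t: 44.77
eef_pos: [0.5844, 0.1516, 0.0204]
ee_rot: [-3.138, -0.006, 3.107]
force: [-0.1, -0.2, -0.5]
width: 0.0655
gripper_force: 0.0
```

Request:
arm_command([
  {"tx": 0, "ty": 0, "tz": 0, "twist": 0},
  {"tx": 0, "ty": 0, "tz": 0, "twist": 0},
  {"tx": 0, "ty": 0, "tz": 0, "twist": 0},
  {"tx": 0, "ty": 0, "tz": 0, "twist": 0},
  {"tx": 0, "ty": 0, "tz": 0, "twist": 0},
  {"tx": 0, "ty": 0, "tz": 0, "twist": 0},
  {"tx": 0, "ty": 0, "tz": 0, "twist": 0},
  {"tx": 0, "ty": 0, "tz": 0, "twist": 0},
], claw=0.2)

```text
t: 45.43
eef_pos: [0.5879, 0.1525, 0.0257]
ee_rot: [3.141, 0.002, 3.107]
force: [-1.2, 2.4, 6.7]
width: 0.0418
gripper_force: 30.0
```

Request:
arm_command([
  {"tx": 0, "ty": 0, "tz": -0.02, "twist": 0},
  {"tx": 0, "ty": 0, "tz": -0.06, "twist": 0},
  {"tx": 0, "ty": 0, "tz": -0.12, "twist": 0},
  {"tx": 0, "ty": 0, "tz": -0.22, "twist": 0},
  {"tx": 0, "ty": 0, "tz": -0.34, "twist": 0},
  {"tx": 0, "ty": 0, "tz": -0.46, "twist": 0},
  {"tx": 0, "ty": 0, "tz": -0.58, "twist": 0},
  {"tx": 0, "ty": 0, "tz": -0.66, "twist": 0},
])

```text
t: 46.1
eef_pos: [0.5879, 0.152, 0.1936]
ee_rot: [3.14, 0.003, 3.107]
force: [1.0, -0.3, -1.1]
width: 0.0414
gripper_force: 30.0
```

```bash
python3 - <<'E'
from h import *
s=get_state();print(s["eef_pos"],s["width"],s["force"])
grab_frame("scene")
for r in spot_point("carton","scene")[:2]:print(r["score"],ray("scene",r["uv"],0.))
grab_frame("top")
for r in spot_point("carton","top")[:2]:print(r["score"],ray("top",r["uv"],0.))
for r in boxes_of("carton","top")[:1]:print(r)
go(.482,-.331,.19,180)
E
```

```text
[0.58793969 0.15195102 0.19364068] 0.04135592196609588 [ 0.97693796 -0.32812996 -1.14237691]
0.94 [ 0.48786078 -0.34294432  0.        ]
0.92 [ 0.48788451 -0.33873386  0.        ]
0.74 [0.44926864 0.35183815 0.        ]
{'rect': [413.5, 188.6, 541.6, 267.0], 'score': 0.85}
cmd [ 0.3505 -1.9442 -0.0029] twist -0.0111 len mm 494.0 yaw now [180.  -0. 178.]
```

Request:
arm_command([
  {"tx": 0.02, "ty": -0.1, "tz": 0, "twist": 0},
  {"tx": 0.04, "ty": -0.23, "tz": 0, "twist": 0},
  {"tx": 0.06, "ty": -0.38, "tz": 0, "twist": 0},
  {"tx": 0.09, "ty": -0.53, "tz": 0, "twist": 0},
  {"tx": 0.12, "ty": -0.68, "tz": 0, "twist": 0},
  {"tx": 0.15, "ty": -0.82, "tz": 0, "twist": 0},
  {"tx": 0.17, "ty": -0.94, "tz": 0, "twist": 0},
  {"tx": 0.172, "ty": -0.983, "tz": 0, "twist": 0},
])

```text
t: 47.02
eef_pos: [0.5333, -0.0953, 0.1882]
ee_rot: [-3.141, -0.003, 3.105]
force: [0.1, 0.6, -2.0]
width: 0.0415
gripper_force: 30.0
```

Request:
arm_command([
  {"tx": 0.02, "ty": -0.14, "tz": 0, "twist": -0.005},
  {"tx": 0.04, "ty": -0.28, "tz": 0, "twist": -0.01},
  {"tx": 0.06, "ty": -0.42, "tz": 0, "twist": -0.015},
  {"tx": 0.09, "ty": -0.56, "tz": 0, "twist": -0.02},
  {"tx": 0.12, "ty": -0.7, "tz": 0, "twist": -0.028},
  {"tx": 0.15, "ty": -0.84, "tz": 0, "twist": -0.028},
  {"tx": 0.17, "ty": -0.94, "tz": 0, "twist": -0.028},
  {"tx": 0.172, "ty": -0.983, "tz": 0, "twist": -0.028},
])

```text
t: 47.68
eef_pos: [0.4824, -0.3386, 0.1879]
ee_rot: [3.141, -0.003, -3.091]
force: [0.2, 0.4, -0.8]
width: 0.042
gripper_force: 30.0
```

```bash
python3 - <<'E'
from h import *
s=get_state();print(s["eef_pos"],s["width"]);go(.486,-.336,.026,183)
c=calibration("wrist");im=save("wrist","w4.png")
print("corners pred",[np.round(proj("wrist",(.486+a*.075,-.336+b*.1175,.06),c)) for a in(-1,1) for b in(-1,1)])
E
```

```text
[ 0.48236889 -0.33864435  0.18789445] 0.04201653603018565
cmd [-0.017   0.0092  0.6475] twist -0.0005 len mm 162.0 yaw now [ 179.9   -0.2 -177.1]
corners pred [array([209., 120.]), array([445., 132.]), array([217., 257.]), array([422., 266.])]
```

View pics/w4.png

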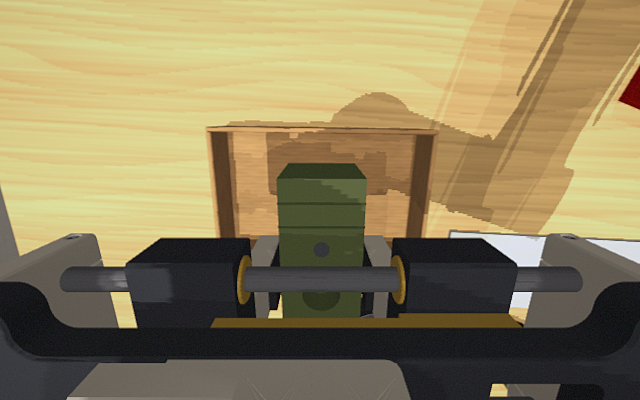

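The carton's near rim runs from (207,128) to (438,131), level and centred around the held block. I'll lower it in.

Request:
arm_command([
  {"tx": -0.022, "ty": 0.006, "tz": 0.08, "twist": 0},
  {"tx": -0.022, "ty": 0.006, "tz": 0.18, "twist": 0},
  {"tx": -0.022, "ty": 0.006, "tz": 0.28, "twist": 0},
  {"tx": -0.022, "ty": 0.006, "tz": 0.38, "twist": 0},
  {"tx": -0.022, "ty": 0.006, "tz": 0.47, "twist": 0},
  {"tx": -0.022, "ty": 0.006, "tz": 0.55, "twist": 0},
  {"tx": -0.022, "ty": 0.006, "tz": 0.61, "twist": 0},
  {"tx": -0.022, "ty": 0.006, "tz": 0.635, "twist": 0},
])

```text
t: 48.4
eef_pos: [0.488, -0.3329, 0.0275]
ee_rot: [3.139, -0.005, -3.088]
force: [-1.0, 0.1, -1.5]
width: 0.042
gripper_force: 30.0
```

Request:
arm_command([
  {"tx": 0, "ty": 0, "tz": 0.005, "twist": 0},
  {"tx": 0, "ty": 0, "tz": 0.01, "twist": 0},
  {"tx": 0, "ty": 0, "tz": 0.012, "twist": 0},
  {"tx": 0, "ty": 0, "tz": 0.014, "twist": 0},
  {"tx": 0, "ty": 0, "tz": 0.014, "twist": 0},
  {"tx": 0, "ty": 0, "tz": 0.014, "twist": 0},
  {"tx": 0, "ty": 0, "tz": 0.014, "twist": 0},
  {"tx": 0, "ty": 0, "tz": 0.014, "twist": 0},
])

```text
t: 49.07
eef_pos: [0.4899, -0.3345, 0.0277]
ee_rot: [-3.141, 0.001, -3.088]
force: [-0.4, 0.3, -1.6]
width: 0.0418
gripper_force: 30.0
```

Request:
arm_command([
  {"tx": 0, "ty": 0, "tz": 0.005, "twist": 0},
  {"tx": 0, "ty": 0, "tz": 0.01, "twist": 0},
  {"tx": 0, "ty": 0, "tz": 0.015, "twist": 0},
  {"tx": 0, "ty": 0, "tz": 0.019, "twist": 0},
  {"tx": 0, "ty": 0, "tz": 0.022, "twist": 0},
  {"tx": 0, "ty": 0, "tz": 0.022, "twist": 0},
  {"tx": 0, "ty": 0, "tz": 0.022, "twist": 0},
  {"tx": 0, "ty": 0, "tz": 0.022, "twist": 0},
])

```text
t: 49.73
eef_pos: [0.4896, -0.3345, 0.0228]
ee_rot: [-3.141, 0.0, -3.088]
force: [-4.2, 2.4, 9.9]
width: 0.0416
gripper_force: 30.0
```

Request:
arm_command([
  {"tx": 0, "ty": 0, "tz": 0, "twist": 0},
  {"tx": 0, "ty": 0, "tz": 0, "twist": 0},
  {"tx": 0, "ty": 0, "tz": 0, "twist": 0},
  {"tx": 0, "ty": 0, "tz": 0, "twist": 0},
  {"tx": 0, "ty": 0, "tz": 0, "twist": 0},
  {"tx": 0, "ty": 0, "tz": 0, "twist": 0},
  {"tx": 0, "ty": 0, "tz": -0.05, "twist": 0},
  {"tx": 0, "ty": 0, "tz": -0.1, "twist": 0},
], claw=0.75)

```text
t: 50.4
eef_pos: [0.489, -0.3342, 0.0462]
ee_rot: [3.141, -0.002, -3.088]
force: [0.1, -0.2, 0.8]
width: 0.0655
gripper_force: 0.0
```

Request:
arm_command([
  {"tx": 0, "ty": 0, "tz": -0.1, "twist": 0},
  {"tx": 0, "ty": 0, "tz": -0.22, "twist": 0},
  {"tx": 0, "ty": 0, "tz": -0.35, "twist": 0},
  {"tx": 0, "ty": 0, "tz": -0.5, "twist": 0},
  {"tx": 0, "ty": 0, "tz": -0.65, "twist": 0},
  {"tx": 0, "ty": -0.2, "tz": -0.75, "twist": 0},
  {"tx": 0, "ty": -0.4, "tz": -0.75, "twist": 0},
  {"tx": 0.2, "ty": -0.6, "tz": -0.75, "twist": 0},
])

```text
t: 51.07
eef_pos: [0.4753, -0.4504, 0.2354]
ee_rot: [-3.138, 0.004, -3.085]
force: [1.0, -0.9, -0.6]
width: 0.0659
gripper_force: 0.0
```

Request:
arm_command([
  {"tx": 0.15, "ty": -0.15, "tz": 0, "twist": 0},
  {"tx": 0.3, "ty": -0.3, "tz": 0, "twist": 0},
  {"tx": 0.4, "ty": -0.4, "tz": 0, "twist": 0},
  {"tx": 0.5, "ty": -0.4, "tz": 0, "twist": 0},
  {"tx": 0.5, "ty": -0.4, "tz": 0, "twist": 0},
  {"tx": 0.5, "ty": -0.4, "tz": 0, "twist": 0},
  {"tx": 0.5, "ty": -0.4, "tz": 0, "twist": 0},
  {"tx": 0.5, "ty": -0.4, "tz": 0, "twist": 0},
])

```text
t: 51.73
eef_pos: [0.3531, -0.5545, 0.2331]
ee_rot: [3.142, 0.0, -3.087]
force: [-0.3, 0.4, -0.1]
width: 0.0655
gripper_force: 0.0
```

```bash
python3 - <<'E'
from h import *
print(get_state()["eef_pos"])
blocks(.055,(90,170,215,255),thr=45);blocks(.055,(405,180,545,275),thr=45);blocks(.058,amin=200)
for n in("case","spool","sleeve","glue","gauge","holder"):
    for r in spot_point(n,"top")[:1]:print(n,round(r["score"],2),np.round(r["uv"],1))
E
```

```text
[ 0.35314256 -0.55448728  0.23314848]
blk [139 189  21  49 935] [504.3 339.8] [101.  42.] 4.9
blk [465 204  23  27 407] [ 509.  -332.6] [54. 41.] 2.7
blk [220 204  48   8 205] [519.6 144.2] [13. 97.] 3.2
case 0.81 [185.7 130.3]
spool 0.93 [427.  139.2]
sleeve 0.79 [266.5 104.3]
glue 0.71 [321.  101.9]
gauge 0.73 [341.4 136.7]
holder 0.58 [342.  136.8]
```

```bash
python3 -c "from station import *;print(job_done())"
```

```text
the job is handed in; nothing more can be done
None
```

Job handed in: both blocks were tipped and gauged from left to right; the left one stopped at 21 mm and lies in the carton, the middle one took the pin to its shoulder and lies in the tray; the gauge is back in its holder and the bystanders show no movement. The left block was found a few centimetres from where it tipped, still flat on the plate, and was gauged there; shadow hid about half of it in the last check of the carton.

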